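# Fetch the check weight from under the guard flap for the scale check

### The arm

A 7-joint arm with a two-finger parallel gripper is mounted at the origin on a cart in front of the work surface, level with it; the furniture and walls round the work are solid. World frame = base frame: x ahead of the robot, y to its left, z up, the work surface at z = 0. Lengths are in mm, angles in rad, forces in N, time in s.
With the tool pointing down it reaches from about 400 to 875 mm from the base axis. Payload 4.4 kg.
Tool frame: the origin (TCP) lies midway between the tips of the shut fingers; the grasp point (between the pads) lies 19 mm behind it; z points along the fingers, y is the line along which they close (so a half turn about z gives the same grasp; the last joint's range is limited). The gripper opens to 85 mm and grips with 20 to 120 N. Pads are 22 mm wide; open, the fingers measure 114 mm over their backs; the gripper's body (76 mm by 85 mm) begins 54 mm behind the grasp point. The pads swing forward as they close: fully open they stand 13 mm farther back than shut.
Start: joints at [1.255, 0.628, 0.038, 1.517, -0.027, 0.996, -0.02], TCP at [160.714, -629.832, 231.313] pointing down, gripper open.
Joint ranges: [-3.06, 3.06], [-0.37, 2.12], [-1.25, 1.32], [0.18, 2.47], [-1.1, 4.24], [0.23, 1.98], [-2.94, 2.94]. Speed limits (rad/s): [2.57, 2.57, 3.14, 3.14, 3.14, 3.14, 3.14].

### API

Orientations are given as [roll, pitch, yaw] about the fixed x, y, z axes, in that order (R = Rz(yaw) Ry(pitch) Rx(roll)).
In Python, from cell import monitor, cams, ctrl gives the robot as it stands.
- The arm moves only by the tool drive_tool, never from a script. Its argument "motion" is a list of rows, each an object with "fingers": the opening, from 0 (shut) to 1 (fully open); "linear": the shift along the tool's x, y, z in m, a list of three; "twist": the turn about the tool's z in rad. In form: [{"fingers": fingers, "linear": [x, y, z], "twist": twist}, ...]. A call has 1 to 5 rows; each row shifts and turns the commanded pose from where the row before left it, along the tool's axes as they then stand; what a row does not reach is not made up. A row lasts 1/12 s, in which the tool goes at most 41.7 mm and 7.16 degrees, less where a joint would pass 70% of its speed; a pose out of reach is approached as far as the arm can. A call with a gripper value outside its range is refused whole. The fingers move at their own pace and stop on an object; the grip force is fixed at half the most. Time passes only in rows, so rows that do not move let the fingers close. It gives the time, the measured TCP pose, the force, the opening and the grip force at its end, in the units of the state.
- monitor.read_state(): the state, without advancing time (a new reading comes with each control period).
- cams.get_image(name): name is "side" or "top"; returns a dict with "color" (400x640x3 uint8, blue, green, red), "K" (3x3 intrinsics, pixels), "k1" (the pictures are not rectified: a ray, as slopes to the right and down, at radius r is drawn at 1 + k1 r^2 times it, then the intrinsics apply), "R" (3x3) and "t" (3): a world point X has camera coordinates R X + t. Camera axes: x right, y down, z forward; pixel columns grow to the right and rows downward; lengths in mm; the calibration is good to about 2 mm. A picture is of the moment at which its call begins. There is no depth.
- ctrl.finish_job(): hands the job in; it is judged then, once.
The state is a dict: "clock": time; "qpos": joint angles; "qd": joint speeds; "tau": joint torques, N m; "eef_pos": TCP position; "tool_rot": TCP orientation; "force": force on the tool from outside, world axes, zero at the start; "torque": the same for the moment, N m; "width": finger opening in mm; "gripper_force": force on a finger pad.
Only numpy, scipy, OpenCV 4.12 (cv2) and the standard library are available. Lean on these libraries where they do the work, as an engineer would, in place of code of your own. Each camera call takes 0.05 s, during which the arm holds its last target. There are 200 camera calls.

### The job

The bench scale is due for its check: put the larger of the two steel check weights upright on the centre of the scale pan. The weights lie in the steel case under the hinged guard flap, on which the sugar dredger and the date stamp are parked, so first stand both of these in the white side tray, then raise the flap fully and swing its prop stay up as far as it goes, and only then take the weight to the scale, leaving the smaller one in its nest. Finally fold the stay down, close the flap, and put the dredger and the stamp back upright, each on the spot where it stood at the start; tip nothing over.

Things in the scene. Friction and masses are not known exactly. Their poses are not given: they have to be found in the camera images.
- check_case: Fixed stainless case for the check weights, 190 (x) x 220 (y) x 81 mm high, walls 4 mm. Origin: centre of its underside; x to its back, y to its left. 'Case' coordinates elsewhere are (x, y, z) in mm in this frame. Inside, a black block has two round wells, 50 mm wide, 6 mm deep, at case (-40, 50) and (-40, -50), floors at z = 10. It carries the flap and the stay.
- flap (a joint): Guard flap angle, rad: 0 shut, 1.48 fully up at its stop. Hinge: case (95, any y, 85), at the back. Shut, its top is at z = 89; rear half a solid shelf (case x -5 to 90, y +-113), front half a bar grille over the weights. Soft-close: about 6 N at the handle at 0.5 rad/s; left alone it sinks slowly, about 12 s from the stop to 1.35 rad, then faster, onto the raised stay, or shut after 30 s.
- flap_handle (a point): Middle of the flap's bar handle: round, 10 mm thick, 84 mm long along the case's y, 37 mm clear of the flap's front edge, 232 mm from the hinge: at flap angle a it is at case (95 - 232 cos a, 0, 85 + 232 sin a). Pinched from above, the bar turns between the pads as the flap swings.
- stay (a joint): Prop stay angle, rad: 0 folded along the case's right (-y) wall, pointing back; 0.6 up at its stop, holding the flap at about 1.25. Pivot: case (-80, -125, 72). Moved by its peg, 12 mm thick, 45 mm long to the right, middle at case (-80 + 90 cos b, -151, 72 + 90 sin b) at angle b. Stays where left; swings free with the flap above 1.4. Folding it nudges the resting flap up (6 N at the peg).
- weight_large: Larger check weight, 500 g, polished steel, 66 mm high: a cylinder 46 mm wide and 40 mm high, a neck 18 mm wide, and on top a knob 28 mm wide from 52 to 66 mm. Origin: centre of its underside. Stands loose in one of the two wells.
- weight_small: Smaller check weight, 200 g, 48 mm high: a cylinder 34 mm wide and 28 mm high, with a knob 22 mm wide on top. Origin: centre of its underside. Stands in the other well and stays there.
- sugar_dredger: Steel sugar dredger, 310 g, 70 mm wide, 116 mm high with a domed top; straight sides 67 mm wide up to 92 mm. Origin: centre of its underside. Starts on the flap's shelf.
- date_stamp: Self-inking date stamp, 110 g, 40 (x) x 56 (y) x 80 mm high: black frame below, green cap from 54 to 80 mm (40 mm across x); the cap does not move. Origin: centre of its underside. Starts on the flap's shelf.
- side_tray: Fixed shallow white plastic tray, 240 (x) x 160 (y) mm, rim 20 mm high, floor 4 mm above the table. Origin: centre of its underside.
- pan_centre (a point): Centre of the top face of the bench scale's steel pan, 158 (x) x 178 (y) mm, 60 mm above the table (it sinks up to 2.5 mm under load). The scale's body is 235 x 190 mm; its keypad is on the -x side of the pan. Axes as the scale's, z up.
There are look-alikes about, which are no part of the job. What is shaped like the weight_large but yellow is not meant.

How it is judged (in metres and radians):
On the way, in this order (a step that is already met when the one before it is completed fails the run):
1. dredger and stamp both stand released in the side tray while the flap is still shut (x of sugar_dredger in the frame of side_tray between -0.1 and 0.1 m and y of sugar_dredger in the frame of side_tray between -0.06 and 0.06 m and x of date_stamp in the frame of side_tray between -0.1 and 0.1 m and y of date_stamp in the frame of side_tray between -0.06 and 0.06 m and height (world z) of each of sugar_dredger, date_stamp below 0.012 m and angle between each of sugar_dredger, date_stamp's own z axis and vertical below 0.15 rad and contact force between the fingers and sugar_dredger below 0.1 N and contact force between the fingers and date_stamp below 0.1 N and value of joint flap below 0.06 rad), for 0.2 s.
2. the flap is up and its stay set under it (value of joint flap above 1.15 rad and value of joint stay above 0.45 rad), for 0.2 s.
3. the larger weight stands released on the middle of the pan, the flap still propped (horizontal distance between weight_large and pan_centre below 0.015 m and z of weight_large in the frame of pan_centre between -0.008 and 0.004 m and angle between weight_large's own z axis and vertical below 0.1 rad and contact force between the fingers and weight_large below 0.1 N and value of joint flap above 1.1 rad and value of joint stay above 0.4 rad), for 0.2 s.
4. the stay is folded and the flap shut, before anything is put back on it (value of joint flap below 0.06 rad and value of joint stay below 0.1 rad and distance of each of sugar_dredger, date_stamp from where it was at the start of the episode above 0.1 m), for 0.2 s.
At the end, for the whole second after the job is handed in: Larger weight upright within 15 mm of the pan centre; stay folded (<0.1 rad), flap shut (<0.06 rad); dredger and stamp upright on the flap, each within 15 mm of its start; smaller weight upright within 10 mm of its start; all released and at rest (horizontal distance between weight_large and pan_centre below 0.015 m and z of weight_large in the frame of pan_centre between -0.008 and 0.004 m and angle between each of weight_large, sugar_dredger, date_stamp, weight_small's own z axis and vertical below 0.1 rad and distance of each of sugar_dredger, date_stamp from where it was at the start of the episode below 0.015 m and distance of weight_small from where it was at the start of the episode below 0.01 m and value of joint flap below 0.06 rad and value of joint stay below 0.1 rad and linear speed of each of weight_large, weight_small, sugar_dredger, date_stamp below 0.02 m/s); the robot touches nothing.
It fails at once if the dredger, the stamp or a weight is tipped over (angle between any of sugar_dredger, date_stamp, weight_large, weight_small's own z axis and vertical above 0.7 rad).
It fails at once if the smaller weight is taken from its nest (distance of weight_small from where it was at the start of the episode above 0.03 m).
It also fails if it takes over 152 s, if anything falls off the work surface, if the arm or the gripper's body presses on something with over 40 N, if the wrist force passes 120 N, or if a joint passes its speed limit or range.

## Working session

There is one attempt and no reset: what is moved stays moved. The work goes in short steps, Python scripts to look and compute and a tool call to move; the robot and the scene stay as the last step left them, time stands still between calls to the robot, and variables do not carry over. Pictures are saved under pics/ and viewed, at most 14 in all, crops included, and the job is handed in when it is done.

Besides the shell and the picture viewer there is one more tool, called as name([rows], argument=value, ...), one row to a line, values as JSON. drive_tool: Moves the arm, as the interface text tells. Its arguments: {"type":"object","properties":{"motion":{"type":"array"}},"required":["motion"]}

```bash
mkdir -p pics; ls; cat > h.py <<'E'
import numpy as np, cv2
from cell import monitor, cams, ctrl
def grab(n, f=None):
    d=cams.get_image(n)
    if f: cv2.imwrite('pics/'+f,d['color']); np.savez('pics/'+f[:-4]+'.npz',**{k:d[k] for k in('color','K','k1','R','t')})
    return d
def ray(d,u,v):
    K=np.array(d['K'],float);R=np.array(d['R']);t=np.array(d['t']).ravel();k=float(d['k1'])
    p=np.array([(u-K[0,2])/K[0,0],(v-K[1,2])/K[1,1]]);q=p.copy()
    for _ in range(30): q=p/(1+k*(q@q))
    return -R.T@t, R.T@np.array([q[0],q[1],1.])
def onz(d,u,v,z):
    o,r=ray(d,u,v); return o+r*(z-o[2])/r[2]
def proj(d,X):
    K=np.array(d['K'],float);c=np.array(d['R'])@np.array(X,float)+np.array(d['t']).ravel()
    q=c[:2]/c[2];q=q*(1+float(d['k1'])*(q@q));return K[0,0]*q[0]+K[0,2],K[1,1]*q[1]+K[1,2]
def st():
    s=monitor.read_state();print({k:np.round(s[k],3).tolist() for k in('clock','eef_pos','tool_rot','qpos','force','width','gripper_force')})
    return s
E
python3 - <<'E'
from h import *
for n in('top','side'):
    d=grab(n,n+'0.png');print(n,np.round(d['K'],1).tolist(),d['k1'],np.round(-np.array(d['R']).T@np.array(d['t']).ravel()),np.round(d['R'],2).tolist())
st()
E
```

```text
pics
top [[405.5, 0.0, 325.4], [0.0, 405.5, 196.0], [0.0, 0.0, 1.0]] -0.027595768064859253 [4.230e+02 1.000e+00 1.068e+03] [[-0.02, -1.0, -0.01], [-0.99, 0.02, -0.15], [0.15, 0.01, -0.99]]
side [[429.9, 0.0, 317.5], [0.0, 429.9, 190.7], [0.0, 0.0, 1.0]] -0.034094106803280025 [ 363. 1061.  983.] [[-0.98, -0.17, -0.02], [-0.09, 0.63, -0.77], [0.14, -0.76, -0.64]]
{'clock': 0.1, 'eef_pos': [160.576, -629.28, 230.478], 'tool_rot': [-3.14, 0.0, 0.25], 'qpos': [1.255, 0.629, 0.038, 1.518, -0.027, 0.996, -0.02], 'force': [0.582, -0.355, -0.368], 'width': 85.658, 'gripper_force': 0.0}
```

View pics/top0.png

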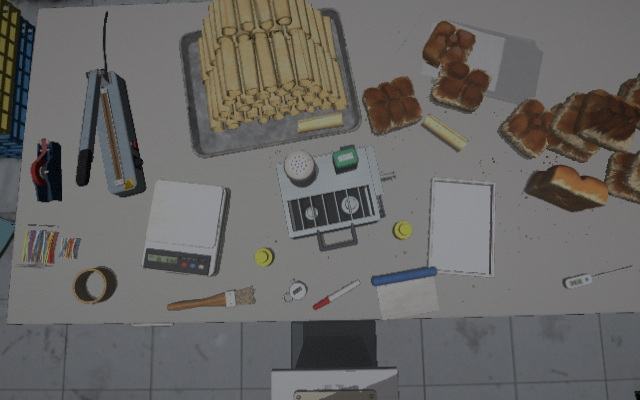

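View pics/side0.png

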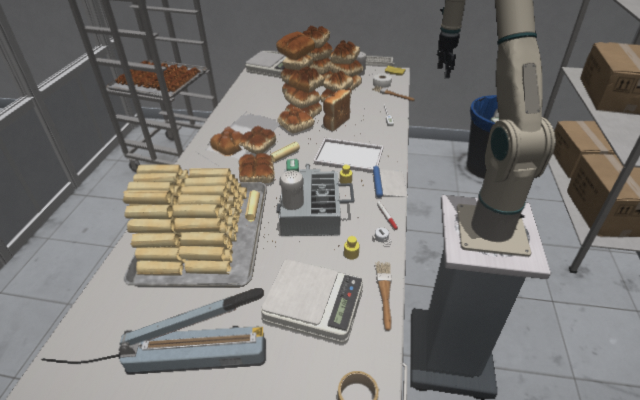

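```bash
python3 - <<'E'
from h import *
d=dict(np.load('pics/top0.npz'));im=d['color']
cv2.imwrite('pics/c1.png',cv2.resize(im[135:255,265:405],None,fx=5.6,fy=4.9,interpolation=cv2.INTER_CUBIC) if 0 else cv2.resize(im[138:256,265:405],None,fx=5,fy=5,interpolation=cv2.INTER_CUBIC))
e=dict(np.load('pics/side0.npz'))
cv2.imwrite('pics/c2.png',cv2.resize(e['color'][135:335,235:395],None,fx=3,fy=3,interpolation=cv2.INTER_CUBIC))
cv2.imwrite('pics/c3.png',cv2.resize(im[170:280,140:240],None,fx=5,fy=5,interpolation=cv2.INTER_CUBIC))
print(proj(d,[0,0,0]),proj(d,[160,-630,230]))
hsv=cv2.cvtColor(im,cv2.COLOR_BGR2HSV)
def blob(m,box,n):
    x0,y0,x1,y1=box;mm=np.zeros_like(m);mm[y0:y1,x0:x1]=m[y0:y1,x0:x1]
    c=max(cv2.findContours(mm,0,2)[0],key=cv2.contourArea);r=cv2.minAreaRect(c);print(n,cv2.contourArea(c),np.round(r[0],1),np.round(r[1],1),round(r[2],1),np.round(cv2.boxPoints(r),1).tolist());return c
g=cv2.inRange(hsv,(60,90,30),(95,255,255));blob(g,(320,140,370,180),'greentop')
w=cv2.inRange(hsv,(0,0,185),(180,40,255))
for b,n in(((420,170,505,285),'tray'),((140,170,235,280),'scale')):
    for th in(165,180,200):
        w=cv2.inRange(hsv,(0,0,th),(180,45,255));blob(w,b,n+str(th))
E
```

```text
(np.float64(335.47961795804764), np.float64(432.14927233228434)) (np.float64(653.5847720168422), np.float64(385.69333334468865))
greentop 308.5 [344.9 157.2] [15.9 22.6] 75.1 [[331.8999938964844, 152.39999389648438], [353.79998779296875, 146.60000610351562], [357.8999938964844, 162.0], [336.0, 167.8000030517578]]Traceback (most recent call last):
  File "<stdin>", line 16, in <module>
  File "<stdin>", line 11, in blob
ValueError: max() iterable argument is empty
```

View pics/c1.png

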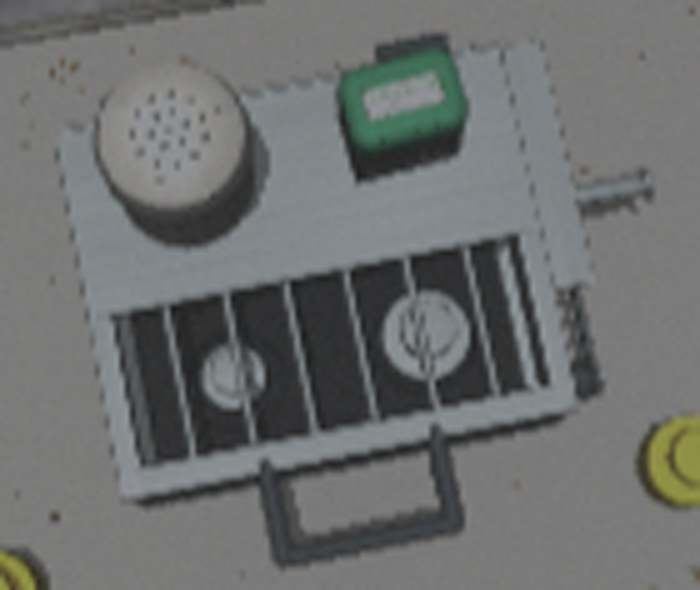

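View pics/c2.png

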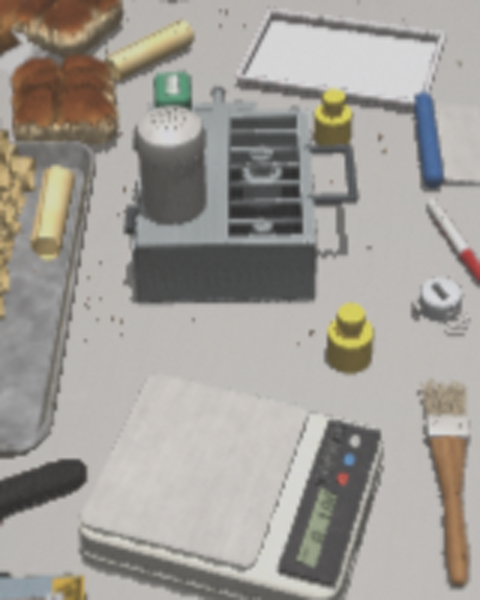

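View pics/c3.png

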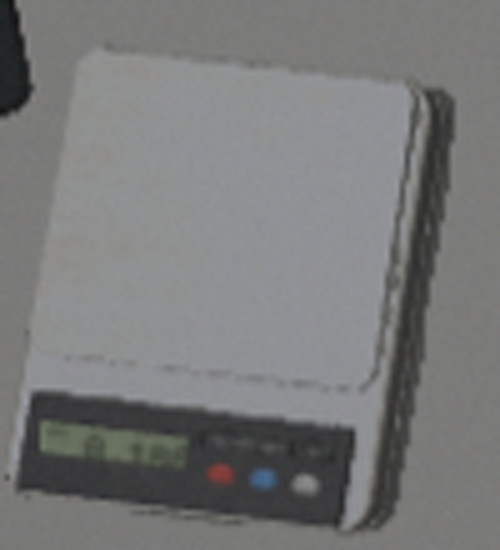

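```bash
cat >> h.py <<'E'
def c1(x,y): return 265+(x+.5)/5-.5,138+(y+.5)/5-.5
def c3(x,y): return 140+(x+.5)/5-.5,170+(y+.5)/5-.5
def c2(x,y): return 235+(x+.5)/3-.5,135+(y+.5)/3-.5
E
python3 - <<'E'
from h import *
d=dict(np.load('pics/top0.npz'));e=dict(np.load('pics/side0.npz'));im=d['color']
P=lambda n,X:print(n,np.round(X,1).tolist())
pts=dict(FL=(122,498),RL=(62,130),FR=(575,408),RR=(540,42),SFR=(590,285),SFL=(95,310))
Q={k:onz(d,*c1(*v),89)[:2] for k,v in pts.items()}
for k in Q:P(k,Q[k])
H=[onz(d,*c1(*v),85)[:2] for v in((280,558),(458,522))];P('handle',H)
P('yaw handle',np.degrees(np.arctan2(*( (H[0]-H[1])[::-1])))-90)
P('yaw front',np.degrees(np.arctan2(*((Q['FL']-Q['FR'])[::-1])))-90);P('yaw rear',np.degrees(np.arctan2(*((Q['RL']-Q['RR'])[::-1])))-90)
P('yaw left',np.degrees(np.arctan2(*((Q['RL']-Q['FL'])[::-1]))))
P('peg end',[onz(d,*c1(*v),72)[:2] for v in((580,195),(650,187))])
# large weight knob seen, top at 10+66=76 ; body top 50
P('knobL?',onz(d,*c1(428,325),70));P('bodyL',onz(d,*c1(428,335),50));P('small',onz(d,*c1(233,377),40))
P('dredger dome',onz(d,*c1(172,137),186));P('stamp cap',onz(d,*c1(403,96),169))
P('dredge side view',onz(e,*c2(172,130),186));P('stamp side',onz(e,*c2(173,84),169))
S=[onz(d,*c3(*v),60)[:2] for v in((80,48),(424,86),(368,392),(32,354))];P('pan',S);P('c',np.mean(S,0));P('len',[np.linalg.norm(S[i]-S[i-1]) for i in range(4)])
S=[onz(e,*c2(*v),60)[:2] for v in((148,374),(312,416),(244,570),(82,519))];P('pan side',S);P('c',np.mean(S,0));P('len',[np.linalg.norm(S[i]-S[i-1]) for i in range(4)])
hsv=cv2.cvtColor(im,cv2.COLOR_BGR2HSV);x0,y0,x1,y1=424,172,502,282
v=im[y0:y1,x0:x1].min(2);t,m=cv2.threshold(v,0,255,cv2.THRESH_OTSU)
c=max(cv2.findContours(m,0,2)[0],key=cv2.contourArea);r=cv2.minAreaRect(c);b=cv2.boxPoints(r)+[x0,y0];print(t,r[1],r[2],b.tolist())
T=[onz(d,*q,15)[:2] for q in b];P('tray',T);P('c',np.mean(T,0));P('len',[np.linalg.norm(T[i]-T[i-1]) for i in range(4)])
E
```

```text
FL [477.2, 101.6]
RL [659.7, 130.2]
FR [515.9, -118.1]
RR [699.0, -108.2]
SFR [576.0, -127.8]
SFL [569.1, 114.2]
handle [[447.0, 26.1], [462.5, -60.0]]
yaw handle 10.2
yaw front 10.0
yaw rear 9.3
yaw left 8.9
peg end [[624.3, -127.0], [627.6, -162.2]]
knobL? [560.7, -49.2, 70.0]
bodyL [558.3, -50.0, 50.0]
small [540.3, 49.5, 40.0]
dredger dome [631.9, 68.2, 186.0]
stamp cap [652.5, -36.0, 169.0]
dredge side view [630.2, 61.9, 186.0]
stamp side [652.5, -38.9, 169.0]
pan [[633.6, 446.1], [609.6, 268.1], [455.9, 293.4], [477.9, 463.7]]
c [544.2, 367.8]
len [156.7, 179.6, 155.9, 171.7]
pan side [[613.4, 275.5], [453.6, 301.5], [486.8, 470.1], [631.5, 443.3]]
c [546.3, 372.6]
len [168.7, 161.9, 171.8, 147.2]
107.0 (108.99998474121094, 76.99998474121094) 90.0 [[424.00000762939453, 172.0], [500.99999237060547, 172.0], [500.99999237060547, 280.99998474121094], [424.00000762939453, 280.99998474121094]]
tray [[645.7, -249.7], [641.1, -453.9], [358.2, -429.8], [362.8, -233.6]]
c [501.9, -341.8]
len [283.3, 204.3, 283.9, 196.2]
```

drive_tool([
  {"fingers":1,"linear":[0,0,0],"twist":0.078},
  {"fingers":1,"linear":[0.029,-0.025,0],"twist":0},
  {"fingers":1,"linear":[0.029,-0.025,0],"twist":0},
  {"fingers":1,"linear":[0.029,-0.025,0],"twist":0},
  {"fingers":1,"linear":[0.029,-0.025,0],"twist":0},
])

```text
clock: 0.52
eef_pos: [258.5, -509.8, 230.8]
tool_rot: [-3.141, 0.0, 0.171]
force: [-0.0, -0.9, 0.3]
width: 85.4
gripper_force: 0.0
```

drive_tool([
  {"fingers":1,"linear":[0.029,-0.025,0],"twist":0},
  {"fingers":1,"linear":[0.029,-0.025,0],"twist":0},
  {"fingers":1,"linear":[0.029,-0.025,0],"twist":0},
  {"fingers":1,"linear":[0.029,-0.025,0],"twist":0},
  {"fingers":1,"linear":[0.029,-0.025,0],"twist":0},
])

```text
clock: 0.93
eef_pos: [380.1, -361.8, 231.1]
tool_rot: [-3.141, 0.0, 0.172]
force: [0.5, -0.4, -0.8]
width: 85.5
gripper_force: 0.0
```

drive_tool([
  {"fingers":1,"linear":[0.029,-0.025,0],"twist":0},
  {"fingers":1,"linear":[0.029,-0.025,0],"twist":0},
  {"fingers":1,"linear":[0.029,-0.025,0],"twist":0},
  {"fingers":1,"linear":[0.029,-0.025,0],"twist":0},
  {"fingers":1,"linear":[0.029,-0.025,0],"twist":0},
])

```text
clock: 1.35
eef_pos: [501.6, -213.8, 231.1]
tool_rot: [-3.141, 0.0, 0.172]
force: [-0.0, -0.8, -0.4]
width: 85.6
gripper_force: 0.0
```

```bash
cat >> h.py <<'E'
def to(x,y,z,yaw):
    s=monitor.read_state();p=np.array(s['eef_pos']);w=s['tool_rot'][2]
    for a,n in((w,'now-yaw'),(yaw,'new-yaw')):
        c,q=np.cos(a),np.sin(a);dx,dy=x-p[0],y-p[1]
        print(n,'lin mm',np.round([c*dx+q*dy,q*dx-c*dy,p[2]-z],1).tolist(),'twist',round(w-yaw,3))
Y=.172;C=np.array([589.5,7.5])
def case(x,y): c,q=np.cos(Y),np.sin(Y);return C+[c*x-q*y,q*x+c*y]
E
python3 - <<'E'
from h import *
d=dict(np.load('pics/top0.npz'));im=d['color']
T=np.array([onz(d,*q,18)[:2] for q in((431,180),(494.5,182),(493,275),(429.5,270))]);print(np.round(T,1).tolist(),T.mean(0),[np.linalg.norm(T[i]-T[i-1]) for i in range(4)])
to(652.5,-37.5,231,Y)
E
```

```text
[[623.1, -266.1], [614.0, -433.1], [373.8, -409.4], [390.1, -248.5]] [ 500.27358593 -339.26725559] [np.float64(233.63864522627858), np.float64(167.2095781693462), np.float64(241.3267790079618), np.float64(161.7423418397321)]
now-yaw lin mm [178.8, -147.9, 0.1] twist -0.0
new-yaw lin mm [178.9, -147.9, 0.1] twist -0.0
```

drive_tool([
  {"fingers":1,"linear":[0.036,-0.03,0],"twist":0},
  {"fingers":1,"linear":[0.036,-0.03,0],"twist":0},
  {"fingers":1,"linear":[0.036,-0.03,0],"twist":0},
  {"fingers":1,"linear":[0.036,-0.03,0],"twist":0},
  {"fingers":1,"linear":[0.035,-0.028,0],"twist":0},
])

```text
clock: 1.77
eef_pos: [637.1, -55.4, 231.0]
tool_rot: [-3.141, 0.001, 0.172]
force: [0.1, -0.5, -0.2]
width: 85.2
gripper_force: 0.0
```

drive_tool([
  {"fingers":1,"linear":[0,0,0],"twist":0},
  {"fingers":1,"linear":[0,0,0.015],"twist":0},
  {"fingers":1,"linear":[0,0,0.015],"twist":0},
  {"fingers":1,"linear":[0,0,0.015],"twist":0},
])

```text
clock: 2.1
eef_pos: [636.2, -57.2, 185.4]
tool_rot: [3.141, 0.001, 0.172]
force: [0.3, 0.3, -0.0]
width: 85.2
gripper_force: 0.0
```

```bash
python3 - <<'E'
from h import *
a=grab('top','t1.png')['color'][100:240,260:420];b=grab('side','s1.png')['color'][100:240,240:400]
cv2.imwrite('pics/m1.png',np.hstack([cv2.resize(a,None,fx=2.5,fy=4 if 0 else 2.5,interpolation=2),cv2.resize(b,None,fx=2.5,fy=2.5,interpolation=2)]))
E
```

```text
(no output)
```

View pics/m1.png

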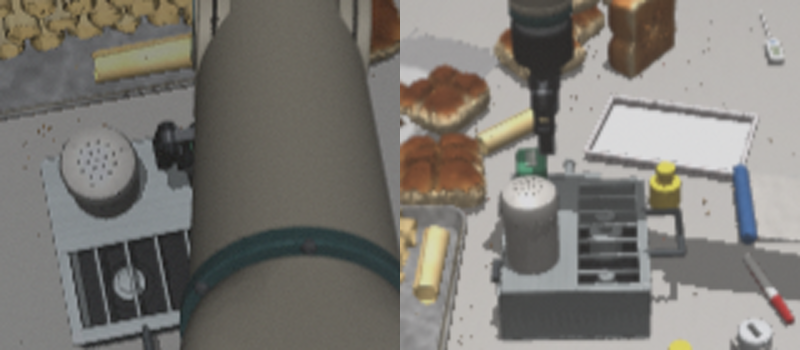

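drive_tool([
  {"fingers":1,"linear":[0.0195,-0.0165,0],"twist":0},
  {"fingers":1,"linear":[0,0,0],"twist":0},
  {"fingers":1,"linear":[0,0,0.013],"twist":0},
  {"fingers":1,"linear":[0,0,0.015],"twist":0},
  {"fingers":1,"linear":[0,0,0.015],"twist":0},
])

```text
clock: 2.62
eef_pos: [653.6, -37.7, 144.1]
tool_rot: [3.141, -0.002, 0.172]
force: [-0.0, 0.5, -0.1]
width: 85.5
gripper_force: 0.0
```

drive_tool([
  {"fingers":1,"linear":[0,0,0.015],"twist":0},
  {"fingers":1,"linear":[0,0,0.015],"twist":0},
  {"fingers":1,"linear":[0,0,0],"twist":0},
])

```text
clock: 2.87
eef_pos: [651.2, -38.1, 111.3]
tool_rot: [-3.141, 0.004, 0.172]
force: [-0.9, -0.3, -0.5]
width: 85.5
gripper_force: 0.3
```

```bash
python3 - <<'E'
from h import *
st()
b=grab('side','s2.png')['color'][100:240,260:380]
cv2.imwrite('pics/m2.png',cv2.resize(b,None,fx=4,fy=4,interpolation=2))
E
```

```text
{'clock': 2.867, 'eef_pos': [651.218, -38.096, 111.299], 'tool_rot': [-3.141, 0.004, 0.172], 'qpos': [0.001, 0.77, 0.024, 1.61, -0.024, 0.766, -1.363], 'force': [-0.933, -0.252, -0.497], 'width': 85.462, 'gripper_force': 0.336}
```

View pics/m2.png

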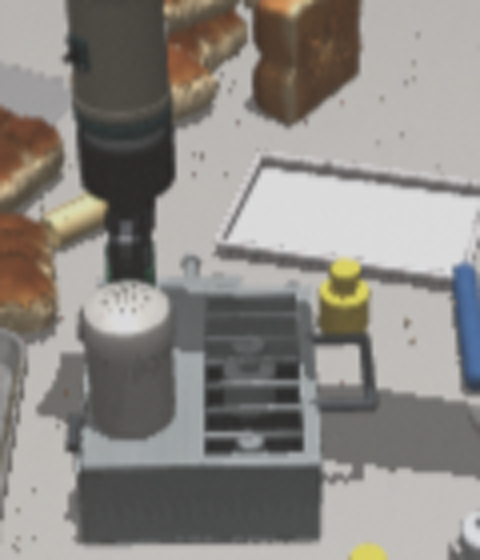

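drive_tool([
  {"fingers":0,"linear":[0,0,0],"twist":0},
  {"fingers":0,"linear":[0,0,0],"twist":0},
  {"fingers":0,"linear":[0,0,0],"twist":0},
  {"fingers":0,"linear":[0,0,0],"twist":0},
  {"fingers":0,"linear":[0,0,0],"twist":0},
])

```text
clock: 3.33
eef_pos: [653.8, -37.6, 115.2]
tool_rot: [3.141, -0.003, 0.172]
force: [-1.1, 0.3, 4.9]
width: 54.2
gripper_force: 62.4
```

drive_tool([
  {"fingers":0,"linear":[0,0,0],"twist":0},
  {"fingers":0,"linear":[0,0,0],"twist":0},
  {"fingers":0,"linear":[0,0,0],"twist":0},
])

```text
clock: 3.58
eef_pos: [653.8, -37.7, 115.2]
tool_rot: [3.141, -0.003, 0.172]
force: [-1.4, -0.2, 5.9]
width: 54.3
gripper_force: 62.4
```

drive_tool([
  {"fingers":0,"linear":[0,0,-0.01],"twist":0},
  {"fingers":0,"linear":[0,0,-0.03],"twist":0},
  {"fingers":0,"linear":[-0.01,0.01,-0.03],"twist":0},
  {"fingers":0,"linear":[-0.02,0.02,0],"twist":0},
  {"fingers":0,"linear":[-0.028,0.0285,0],"twist":0},
])

```text
clock: 4.0
eef_pos: [608.8, -102.0, 186.3]
tool_rot: [-3.141, -0.008, 0.178]
force: [0.5, -1.4, -1.5]
width: 54.0
gripper_force: 63.2
```

drive_tool([
  {"fingers":0,"linear":[-0.028,0.0285,0],"twist":0},
  {"fingers":0,"linear":[-0.028,0.0285,0],"twist":0},
  {"fingers":0,"linear":[-0.028,0.0285,0],"twist":0},
  {"fingers":0,"linear":[-0.028,0.0285,0],"twist":0},
  {"fingers":0,"linear":[-0.028,0.0285,0],"twist":0},
])

```text
clock: 4.42
eef_pos: [491.0, -271.0, 184.2]
tool_rot: [3.141, -0.001, 0.172]
force: [0.9, -1.1, -1.1]
width: 54.2
gripper_force: 63.2
```

drive_tool([
  {"fingers":0,"linear":[-0.028,0.0285,0],"twist":0},
  {"fingers":0,"linear":[-0.026,0.028,0],"twist":0},
  {"fingers":0,"linear":[0,0,0],"twist":0},
  {"fingers":0,"linear":[0,0,0],"twist":0},
])

```text
clock: 4.75
eef_pos: [446.4, -337.6, 184.1]
tool_rot: [3.14, 0.0, 0.165]
force: [0.5, 0.7, -1.0]
width: 54.2
gripper_force: 63.3
```

drive_tool([
  {"fingers":0,"linear":[0,0,0.03],"twist":0},
  {"fingers":0,"linear":[0,0,0.035],"twist":0},
  {"fingers":0,"linear":[0,0,0.035],"twist":0},
  {"fingers":0,"linear":[0,0,0.03],"twist":0},
  {"fingers":0,"linear":[0,0,0.01],"twist":0},
])

```text
clock: 5.17
eef_pos: [447.6, -331.3, 39.9]
tool_rot: [-3.136, 0.004, 0.174]
force: [-0.4, 0.1, -0.5]
width: 53.8
gripper_force: 63.3
```

drive_tool([
  {"fingers":0,"linear":[0,0,0.005],"twist":0},
  {"fingers":0,"linear":[0,0,0.003],"twist":0},
  {"fingers":0,"linear":[0,0,0.002],"twist":0},
  {"fingers":0,"linear":[0,0,0],"twist":0},
])

```text
clock: 5.5
eef_pos: [449.7, -335.0, 34.6]
tool_rot: [3.14, -0.002, 0.172]
force: [0.5, -0.6, -0.2]
width: 54.4
gripper_force: 63.3
```

drive_tool([
  {"fingers":0,"linear":[0,0,0.002],"twist":0},
  {"fingers":0,"linear":[0,0,0.002],"twist":0},
  {"fingers":0,"linear":[0,0,0],"twist":0},
  {"fingers":0,"linear":[0,0,0],"twist":0},
])

```text
clock: 5.83
eef_pos: [449.3, -335.2, 30.2]
tool_rot: [3.14, -0.002, 0.172]
force: [0.1, 0.3, 5.7]
width: 54.0
gripper_force: 63.7
```

drive_tool([
  {"fingers":1,"linear":[0,0,0],"twist":0},
  {"fingers":1,"linear":[0,0,0],"twist":0},
  {"fingers":1,"linear":[0,0,0],"twist":0},
  {"fingers":1,"linear":[0,0,0],"twist":0},
  {"fingers":1,"linear":[0,0,-0.02],"twist":0},
])

```text
clock: 6.25
eef_pos: [446.4, -332.9, 46.6]
tool_rot: [-3.137, 0.005, 0.172]
force: [0.3, 0.2, 0.3]
width: 85.3
gripper_force: 0.0
```

drive_tool([
  {"fingers":1,"linear":[0,0,-0.035],"twist":0},
  {"fingers":1,"linear":[0,0,-0.04],"twist":0},
  {"fingers":1,"linear":[0,0,-0.04],"twist":0},
  {"fingers":1,"linear":[0,0,-0.04],"twist":0},
  {"fingers":1,"linear":[0.01,-0.015,-0.03],"twist":0},
])

```text
clock: 6.67
eef_pos: [454.5, -322.1, 237.7]
tool_rot: [3.137, -0.001, 0.166]
force: [0.2, -1.1, 0.2]
width: 85.8
gripper_force: 0.0
```

drive_tool([
  {"fingers":1,"linear":[0.0225,-0.033,0],"twist":0},
  {"fingers":1,"linear":[0.0225,-0.033,0],"twist":0},
  {"fingers":1,"linear":[0.0225,-0.033,0],"twist":0},
  {"fingers":1,"linear":[0.0225,-0.033,0],"twist":0},
  {"fingers":1,"linear":[0.0225,-0.033,0],"twist":0},
])

```text
clock: 7.08
eef_pos: [538.7, -134.5, 234.4]
tool_rot: [-3.142, 0.0, 0.171]
force: [1.0, -0.8, -0.4]
width: 85.3
gripper_force: 0.0
```

drive_tool([
  {"fingers":1,"linear":[0.0225,-0.033,0],"twist":0},
  {"fingers":1,"linear":[0.0225,-0.033,0],"twist":0},
  {"fingers":1,"linear":[0.0225,-0.033,0],"twist":0},
  {"fingers":1,"linear":[0.0225,-0.033,0],"twist":0},
  {"fingers":1,"linear":[0.0225,-0.033,0],"twist":0},
])

```text
clock: 7.5
eef_pos: [621.3, 47.4, 234.1]
tool_rot: [3.142, 0.001, 0.172]
force: [1.3, -0.5, 0.0]
width: 85.3
gripper_force: 0.0
```

drive_tool([
  {"fingers":1,"linear":[0,0,0],"twist":0},
  {"fingers":1,"linear":[0,0,0],"twist":0},
])

```text
clock: 7.67
eef_pos: [621.2, 49.4, 233.6]
tool_rot: [-3.14, 0.001, 0.178]
force: [0.4, -0.5, 0.2]
width: 85.7
gripper_force: 0.0
```

```bash
python3 - <<'E'
from h import *
to(631.5,66,235,Y)
a=grab('top','t3.png')['color'][120:280,400:520];b=grab('side','s3.png')['color'][100:240,260:400]
cv2.imwrite('pics/m3.png',np.hstack([cv2.resize(a,(420,560),interpolation=2),cv2.resize(b,(380,560),interpolation=2)]))
E
```

```text
now-yaw lin mm [13.1, -14.5, -1.4] twist 0.006
new-yaw lin mm [13.0, -14.6, -1.4] twist 0.006
```

View pics/m3.png

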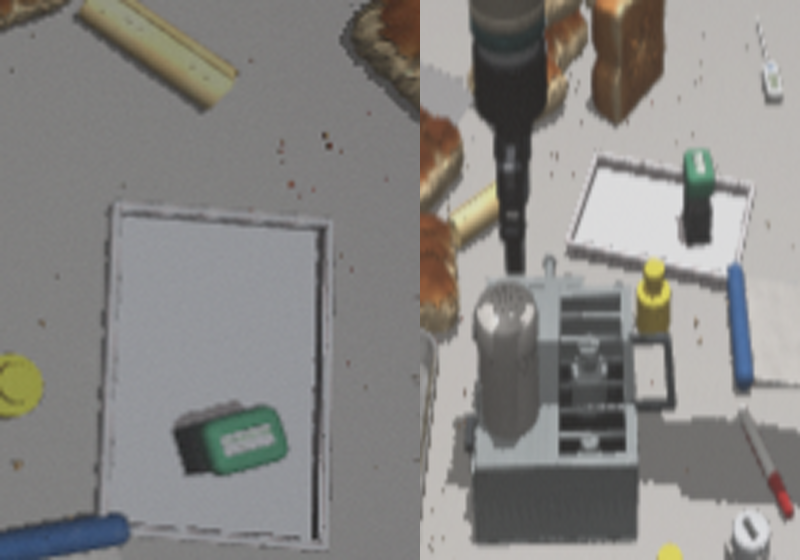

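drive_tool([
  {"fingers":1,"linear":[0.013,-0.0145,0],"twist":0},
  {"fingers":1,"linear":[0,0,0],"twist":0},
  {"fingers":1,"linear":[0,0,0.012],"twist":0},
  {"fingers":1,"linear":[0,0,0.012],"twist":0},
  {"fingers":1,"linear":[0,0,0.012],"twist":0},
])

```text
clock: 8.18
eef_pos: [631.0, 59.8, 198.2]
tool_rot: [3.141, 0.0, 0.17]
force: [-1.2, 0.2, 0.4]
width: 85.5
gripper_force: 0.0
```

drive_tool([
  {"fingers":1,"linear":[0,0,0.008],"twist":0},
  {"fingers":1,"linear":[0,0,0.008],"twist":0},
  {"fingers":1,"linear":[0,0,0],"twist":0},
])

```text
clock: 8.43
eef_pos: [630.2, 60.8, 180.8]
tool_rot: [3.141, 0.003, 0.171]
force: [-0.1, 0.5, -0.8]
width: 85.6
gripper_force: 0.0
```

drive_tool([
  {"fingers":1,"linear":[0.0015,-0.0045,0],"twist":0},
  {"fingers":1,"linear":[0,0,0],"twist":0},
  {"fingers":1,"linear":[0,0,0.01],"twist":0},
  {"fingers":1,"linear":[0,0,0.01],"twist":0},
  {"fingers":1,"linear":[0,0,0.01],"twist":0},
])

```text
clock: 8.85
eef_pos: [632.1, 66.7, 151.5]
tool_rot: [3.141, -0.0, 0.172]
force: [-0.2, -0.3, -0.3]
width: 85.5
gripper_force: 0.0
```

drive_tool([
  {"fingers":1,"linear":[0,0,0.008],"twist":0},
  {"fingers":1,"linear":[0,0,0],"twist":0},
  {"fingers":1,"linear":[0,0,0],"twist":0},
])

```text
clock: 9.1
eef_pos: [631.6, 66.6, 143.3]
tool_rot: [3.142, 0.002, 0.172]
force: [0.4, -0.6, 0.6]
width: 85.7
gripper_force: 0.0
```

drive_tool([
  {"fingers":0.85,"linear":[0,0,0],"twist":0},
  {"fingers":0.75,"linear":[0,0,0],"twist":0},
  {"fingers":0.75,"linear":[0,0,0],"twist":0},
  {"fingers":0,"linear":[0,0,0],"twist":0},
  {"fingers":0,"linear":[0,0,0],"twist":0},
])

```text
clock: 9.52
eef_pos: [632.7, 67.0, 145.1]
tool_rot: [-3.142, -0.002, 0.172]
force: [-0.7, 0.3, 4.6]
width: 65.5
gripper_force: 67.2
```

drive_tool([
  {"fingers":0,"linear":[0,0,0],"twist":0},
  {"fingers":0,"linear":[0,0,0],"twist":0},
  {"fingers":0,"linear":[0,0,0],"twist":0},
])

```text
clock: 9.77
eef_pos: [632.8, 66.9, 145.1]
tool_rot: [-3.142, -0.002, 0.172]
force: [-0.5, -0.1, 6.3]
width: 65.3
gripper_force: 67.4
```

drive_tool([
  {"fingers":0,"linear":[0,0,-0.01],"twist":0},
  {"fingers":0,"linear":[0,0,-0.03],"twist":0},
  {"fingers":0,"linear":[0,0.01,-0.025],"twist":0},
  {"fingers":0,"linear":[-0.008,0.02,0],"twist":0},
  {"fingers":0,"linear":[-0.014,0.036,0],"twist":0},
])

```text
clock: 10.18
eef_pos: [623.2, 3.5, 210.8]
tool_rot: [-3.138, -0.005, 0.18]
force: [0.2, -0.1, -4.7]
width: 65.7
gripper_force: 68.5
```

drive_tool([
  {"fingers":0,"linear":[-0.014,0.036,0],"twist":0},
  {"fingers":0,"linear":[-0.014,0.036,0],"twist":0},
  {"fingers":0,"linear":[-0.014,0.036,0],"twist":0},
  {"fingers":0,"linear":[-0.014,0.036,0],"twist":0},
  {"fingers":0,"linear":[-0.014,0.036,0],"twist":0},
])

```text
clock: 10.6
eef_pos: [581.9, -193.1, 208.8]
tool_rot: [-3.141, 0.002, 0.172]
force: [-0.1, 0.2, -4.8]
width: 65.9
gripper_force: 68.5
```

drive_tool([
  {"fingers":0,"linear":[-0.014,0.036,0],"twist":0},
  {"fingers":0,"linear":[-0.014,0.036,0],"twist":0},
  {"fingers":0,"linear":[-0.014,0.036,0],"twist":0},
  {"fingers":0,"linear":[-0.014,0.03,0],"twist":0},
  {"fingers":0,"linear":[-0.005,0.01,0],"twist":0},
])

```text
clock: 11.02
eef_pos: [544.1, -355.7, 208.6]
tool_rot: [3.138, 0.005, 0.163]
force: [-0.5, -1.2, -3.4]
width: 65.7
gripper_force: 68.6
```

drive_tool([
  {"fingers":0,"linear":[0,0,0],"twist":0},
  {"fingers":0,"linear":[0,0,0],"twist":0},
])

```text
clock: 11.18
eef_pos: [547.5, -347.9, 208.5]
tool_rot: [-3.14, 0.002, 0.169]
force: [0.1, 0.3, -3.8]
width: 65.4
gripper_force: 68.6
```

drive_tool([
  {"fingers":0,"linear":[0,0,0.03],"twist":0},
  {"fingers":0,"linear":[0,0,0.04],"twist":0},
  {"fingers":0,"linear":[0,0,0.035],"twist":0},
  {"fingers":0,"linear":[0,0,0.025],"twist":0},
  {"fingers":0,"linear":[0,0,0.008],"twist":0},
])

```text
clock: 11.6
eef_pos: [546.6, -342.9, 66.6]
tool_rot: [-3.134, 0.006, 0.175]
force: [-0.6, 1.1, -3.8]
width: 65.6
gripper_force: 68.6
```

drive_tool([
  {"fingers":0,"linear":[0,0,0.004],"twist":0},
  {"fingers":0,"linear":[0,0,0.003],"twist":0},
  {"fingers":0,"linear":[0,0,0.002],"twist":0},
  {"fingers":0,"linear":[0,0,0.001],"twist":0},
  {"fingers":0,"linear":[0,0,0],"twist":0},
])

```text
clock: 12.02
eef_pos: [549.6, -348.0, 62.7]
tool_rot: [3.14, -0.002, 0.172]
force: [-0.0, 0.4, -4.1]
width: 65.7
gripper_force: 68.6
```

drive_tool([
  {"fingers":0,"linear":[0,0,0.002],"twist":0},
  {"fingers":0,"linear":[0,0,0.0015],"twist":0},
  {"fingers":0,"linear":[0,0,0],"twist":0},
  {"fingers":0,"linear":[0,0,0],"twist":0},
])

```text
clock: 12.35
eef_pos: [549.7, -348.1, 60.2]
tool_rot: [3.14, -0.002, 0.172]
force: [-1.9, 2.0, 7.3]
width: 65.9
gripper_force: 70.0
```

drive_tool([
  {"fingers":1,"linear":[0,0,0],"twist":0},
  {"fingers":1,"linear":[0,0,0],"twist":0},
  {"fingers":1,"linear":[0,0,0],"twist":0},
  {"fingers":1,"linear":[0,0,0],"twist":0},
  {"fingers":1,"linear":[0,0,-0.02],"twist":0},
])

```text
clock: 12.77
eef_pos: [546.4, -346.2, 74.5]
tool_rot: [-3.137, 0.005, 0.172]
force: [-0.4, 0.2, 0.1]
width: 85.8
gripper_force: 0.0
```

drive_tool([
  {"fingers":1,"linear":[0,0,-0.035],"twist":0},
  {"fingers":1,"linear":[0,0,-0.04],"twist":0},
  {"fingers":1,"linear":[0,0,-0.04],"twist":-0.12},
  {"fingers":1,"linear":[0,0,0],"twist":-0.121},
  {"fingers":1,"linear":[0,0,0],"twist":-0.121},
])

```text
clock: 13.18
eef_pos: [550.6, -348.8, 196.4]
tool_rot: [3.135, -0.003, 0.54]
force: [-0.7, -0.4, -0.8]
width: 85.5
gripper_force: 0.0
```

drive_tool([
  {"fingers":0.4,"linear":[0,0,0],"twist":-0.121},
  {"fingers":0.4,"linear":[0,0,0],"twist":-0.121},
  {"fingers":0.4,"linear":[0,0,0],"twist":-0.121},
  {"fingers":0.4,"linear":[0,0,0],"twist":-0.121},
  {"fingers":0.4,"linear":[0,0,0],"twist":-0.121},
])

```text
clock: 13.6
eef_pos: [548.7, -347.8, 192.7]
tool_rot: [-3.142, 0.0, 1.145]
force: [-1.1, -1.0, -0.0]
width: 33.9
gripper_force: 0.0
```

drive_tool([
  {"fingers":0.4,"linear":[0,0,0],"twist":-0.121},
  {"fingers":0.4,"linear":[0,0,0],"twist":-0.121},
  {"fingers":0.4,"linear":[0,0,0],"twist":-0.121},
  {"fingers":0.4,"linear":[0,0,0],"twist":-0.121},
  {"fingers":0.4,"linear":[0,0,0],"twist":-0.121},
])

```text
clock: 14.02
eef_pos: [548.6, -347.8, 192.7]
tool_rot: [-3.141, 0.0, 1.749]
force: [0.0, 0.5, -0.7]
width: 34.1
gripper_force: 0.0
```

```bash
python3 - <<'E'
from h import *
st();to(*case(-137,0),150,Y+np.pi/2)
E
```

```text
{'clock': 14.017, 'eef_pos': [548.613, -347.8, 192.681], 'tool_rot': [-3.141, 0.0, 1.749], 'qpos': [0.785, 0.703, -0.457, 1.55, 0.353, 0.972, 0.401], 'force': [0.008, 0.457, -0.684], 'width': 34.099, 'gripper_force': 0.0}
now-yaw lin mm [343.3, -33.6, 42.7] twist 0.007
new-yaw lin mm [343.1, -35.9, 42.7] twist 0.007
```

drive_tool([
  {"fingers":0.4,"linear":[0.038,-0.004,0.004],"twist":0.006},
  {"fingers":0.4,"linear":[0.038,-0.004,0.004],"twist":0},
  {"fingers":0.4,"linear":[0.038,-0.004,0.004],"twist":0},
  {"fingers":0.4,"linear":[0.038,-0.004,0.004],"twist":0},
  {"fingers":0.4,"linear":[0.038,-0.004,0.004],"twist":0},
])

```text
clock: 14.43
eef_pos: [496.5, -162.3, 172.7]
tool_rot: [3.141, -0.0, 1.737]
force: [0.7, 1.3, 0.1]
width: 34.0
gripper_force: 0.0
```

drive_tool([
  {"fingers":0.4,"linear":[0.038,-0.004,0.004],"twist":0},
  {"fingers":0.4,"linear":[0.038,-0.004,0.004],"twist":0},
  {"fingers":0.4,"linear":[0.038,-0.004,0.004],"twist":0},
  {"fingers":0.4,"linear":[0.039,-0.004,0.004],"twist":0},
  {"fingers":0.4,"linear":[0,0,0],"twist":0},
])

```text
clock: 14.85
eef_pos: [453.8, -7.1, 156.8]
tool_rot: [-3.141, -0.004, 1.75]
force: [0.5, -0.7, -0.1]
width: 34.0
gripper_force: 0.0
```

drive_tool([
  {"fingers":0.4,"linear":[0,0,0],"twist":0},
  {"fingers":0.4,"linear":[0,0,0],"twist":0},
  {"fingers":0.4,"linear":[0,0,0],"twist":0},
])

```text
clock: 15.1
eef_pos: [456.5, -16.9, 156.9]
tool_rot: [3.141, 0.001, 1.735]
force: [-0.1, -0.2, 0.5]
width: 33.9
gripper_force: 0.0
```

```bash
python3 - <<'E'
from h import *
st();to(*case(-137,0),67,Y+np.pi/2)
b=grab('side','s4.png')['color'][120:270,250:410]
a=grab('top','t4.png')['color'][150:300,290:450]
cv2.imwrite('pics/m4.png',np.hstack([cv2.resize(a,(400,375),interpolation=2),cv2.resize(b,(400,375),interpolation=2)]))
E
```

```text
{'clock': 15.1, 'eef_pos': [456.53, -16.854, 156.867], 'tool_rot': [3.141, 0.001, 1.735], 'qpos': [0.277, 0.504, -0.425, 2.108, 0.363, 0.598, -0.24], 'force': [-0.124, -0.246, 0.524], 'width': 33.917, 'gripper_force': 0.0}
now-yaw lin mm [1.2, -1.8, 89.9] twist -0.007
new-yaw lin mm [1.2, -1.8, 89.9] twist -0.007
```

View pics/m4.png

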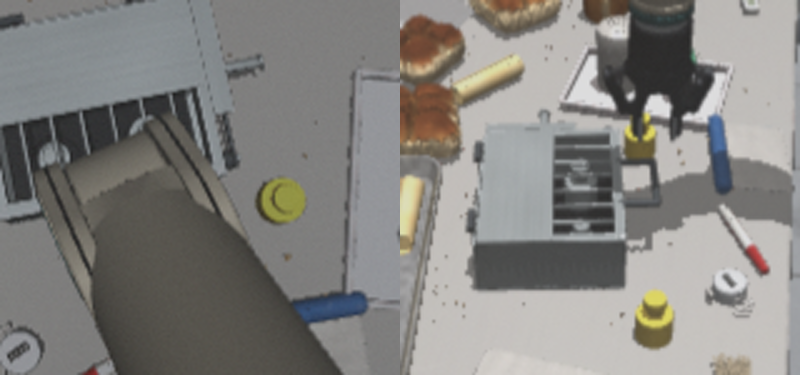

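drive_tool([
  {"fingers":0.4,"linear":[0.001,-0.001,0.02],"twist":-0.005},
  {"fingers":0.4,"linear":[0,0,0.02],"twist":0},
  {"fingers":0.4,"linear":[0,0,0.018],"twist":0},
  {"fingers":0.4,"linear":[0,0,0.015],"twist":0},
  {"fingers":0.4,"linear":[0,0,0.01],"twist":0},
])

```text
clock: 15.62
eef_pos: [454.6, -15.9, 72.4]
tool_rot: [-3.14, 0.0, 1.74]
force: [-0.5, -0.2, -0.3]
width: 34.2
gripper_force: 0.0
```

drive_tool([
  {"fingers":0.4,"linear":[0,0,0.005],"twist":0},
  {"fingers":0.4,"linear":[0,0,0],"twist":0},
  {"fingers":0.4,"linear":[0,0,0],"twist":0},
])

```text
clock: 15.87
eef_pos: [455.1, -15.1, 68.9]
tool_rot: [3.142, 0.0, 1.742]
force: [-0.1, -0.7, -0.6]
width: 34.2
gripper_force: 0.0
```

```bash
python3 - <<'E'
from h import *
st();to(*case(-137,0),67,Y+np.pi/2)
b=grab('side','s5.png')['color'][140:240,300:400]
cv2.imwrite('pics/m5.png',cv2.resize(b,(500,500),interpolation=2))
E
```

```text
{'clock': 15.867, 'eef_pos': [455.078, -15.14, 68.9], 'tool_rot': [3.142, 0.0, 1.742], 'qpos': [0.166, 0.659, -0.282, 2.177, 0.497, 0.367, -0.357], 'force': [-0.129, -0.719, -0.572], 'width': 34.204, 'gripper_force': 0.0}
now-yaw lin mm [-0.7, -0.7, 1.9] twist -0.001
new-yaw lin mm [-0.7, -0.7, 1.9] twist -0.001
```

View pics/m5.png

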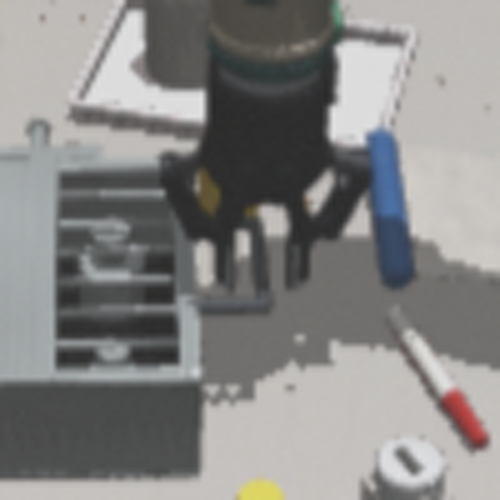

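drive_tool([
  {"fingers":0,"linear":[0,0,0.001],"twist":0},
  {"fingers":0,"linear":[0,0,0],"twist":0},
  {"fingers":0,"linear":[0,0,0],"twist":0},
  {"fingers":0,"linear":[0,0,0],"twist":0},
  {"fingers":0,"linear":[0,0,0],"twist":0},
])

```text
clock: 16.33
eef_pos: [455.8, -14.7, 68.4]
tool_rot: [3.14, 0.0, 1.743]
force: [0.7, -0.9, 5.3]
width: 7.6
gripper_force: 58.8
```

```bash
python3 - <<'E'
from h import *
st()
a=np.r_[0,.04,.1,np.linspace(.18,1.48,17)]
for i in range(len(a)-1): print(round(a[i+1],2),np.round([.232*(np.cos(a[i])-np.cos(a[i+1])),.232*(np.sin(a[i])-np.sin(a[i+1]))],4).tolist())
E
```

```text
{'clock': 16.333, 'eef_pos': [455.795, -14.679, 68.389], 'tool_rot': [3.14, 0.0, 1.743], 'qpos': [0.163, 0.66, -0.28, 2.177, 0.498, 0.363, -0.359], 'force': [0.672, -0.881, 5.283], 'width': 7.628, 'gripper_force': 58.791}
0.04 [0.0002, -0.0093]
0.1 [0.001, -0.0139]
0.18 [0.0026, -0.0184]
0.26 [0.0041, -0.0184]
0.34 [0.0056, -0.018]
0.42 [0.007, -0.0175]
0.5 [0.0084, -0.0168]
0.59 [0.0098, -0.0161]
0.67 [0.0111, -0.0153]
0.75 [0.0123, -0.0143]
0.83 [0.0134, -0.0133]
0.91 [0.0144, -0.0121]
0.99 [0.0153, -0.0109]
1.07 [0.0162, -0.0097]
1.16 [0.0169, -0.0083]
1.24 [0.0175, -0.0069]
1.32 [0.018, -0.0055]
1.4 [0.0184, -0.004]
1.48 [0.0187, -0.0025]
```

drive_tool([
  {"fingers":0,"linear":[0,0.0002,-0.0093],"twist":0},
  {"fingers":0,"linear":[0,0.001,-0.0139],"twist":0},
  {"fingers":0,"linear":[0,0.0026,-0.0184],"twist":0},
  {"fingers":0,"linear":[0,0.0041,-0.0184],"twist":0},
  {"fingers":0,"linear":[0,0.0056,-0.018],"twist":0},
])

```text
clock: 16.75
eef_pos: [468.1, -12.4, 145.7]
tool_rot: [-3.141, -0.001, 1.743]
force: [7.4, -1.2, -14.0]
width: 7.6
gripper_force: 58.1
```

drive_tool([
  {"fingers":0,"linear":[0,0.007,-0.0175],"twist":0},
  {"fingers":0,"linear":[0,0.0084,-0.0168],"twist":0},
  {"fingers":0,"linear":[0,0,0],"twist":0},
])

```text
clock: 17.0
eef_pos: [483.4, -9.7, 181.6]
tool_rot: [-3.141, 0.001, 1.742]
force: [-1.7, -0.3, 2.1]
width: 7.5
gripper_force: 59.5
```

drive_tool([
  {"fingers":0,"linear":[0,0.0098,-0.0161],"twist":0},
  {"fingers":0,"linear":[0,0.0111,-0.0153],"twist":0},
  {"fingers":0,"linear":[0,0.0123,-0.0143],"twist":0},
  {"fingers":0,"linear":[0,0.0134,-0.0133],"twist":0},
  {"fingers":0,"linear":[0,0.0144,-0.0121],"twist":0},
])

```text
clock: 17.42
eef_pos: [535.4, -0.4, 248.4]
tool_rot: [-3.123, 0.0, 1.743]
force: [-16.2, -2.0, 3.9]
width: 7.5
gripper_force: 59.1
```

drive_tool([
  {"fingers":0,"linear":[0,0.0153,-0.0109],"twist":0},
  {"fingers":0,"linear":[0,0.0162,-0.0097],"twist":0},
  {"fingers":0,"linear":[0,0.0169,-0.0083],"twist":0},
  {"fingers":0,"linear":[0,0.0175,-0.0069],"twist":0},
  {"fingers":0,"linear":[0,0.018,-0.0055],"twist":0},
])

```text
clock: 17.83
eef_pos: [619.7, 14.7, 293.8]
tool_rot: [-3.128, 0.001, 1.743]
force: [-16.7, -1.4, 19.8]
width: 7.3
gripper_force: 62.3
```

drive_tool([
  {"fingers":0,"linear":[0,0.0184,-0.004],"twist":0},
  {"fingers":0,"linear":[0,0.0105,-0.0016],"twist":0},
  {"fingers":0,"linear":[0,0.006,-0.0006],"twist":0},
  {"fingers":0,"linear":[0,0,0],"twist":0},
])

```text
clock: 18.17
eef_pos: [661.7, 22.1, 301.4]
tool_rot: [3.138, 0.0, 1.743]
force: [-3.9, -0.3, 17.6]
width: 7.6
gripper_force: 63.1
```

```bash
python3 - <<'E'
from h import *
s=st();print(case(74,0))
E
```

```text
{'clock': 18.167, 'eef_pos': [661.658, 22.135, 301.416], 'tool_rot': [3.138, 0.0, 1.743], 'qpos': [0.19, 0.621, -0.478, 1.381, 0.291, 1.205, -0.142], 'force': [-3.888, -0.301, 17.582], 'width': 7.621, 'gripper_force': 63.084}
[662.40808791  20.16533524]
```

drive_tool([
  {"fingers":0,"linear":[0,0.003,0],"twist":0},
  {"fingers":0,"linear":[0,0,0],"twist":0},
  {"fingers":0.4,"linear":[0,0,0],"twist":0},
  {"fingers":0.4,"linear":[0,0,0],"twist":0},
  {"fingers":0.4,"linear":[0,0,0],"twist":0},
])

```text
clock: 18.58
eef_pos: [662.9, 21.5, 297.5]
tool_rot: [-3.14, 0.0, 1.743]
force: [-0.5, 0.8, -0.9]
width: 34.3
gripper_force: 0.0
```

drive_tool([
  {"fingers":0.4,"linear":[0,0,-0.015],"twist":0},
  {"fingers":0.4,"linear":[0,0,-0.03],"twist":0},
  {"fingers":0.4,"linear":[0,0,-0.015],"twist":0},
  {"fingers":0.4,"linear":[-0.03,-0.01,0],"twist":0},
  {"fingers":0.4,"linear":[-0.035,-0.018,0],"twist":0},
])

```text
clock: 19.0
eef_pos: [648.2, -43.4, 358.9]
tool_rot: [3.139, -0.002, 1.75]
force: [-0.2, -1.5, -0.9]
width: 34.1
gripper_force: 0.0
```

drive_tool([
  {"fingers":0.4,"linear":[-0.035,-0.018,0],"twist":0},
  {"fingers":0.4,"linear":[-0.035,-0.018,0],"twist":0},
  {"fingers":0.4,"linear":[-0.02,0,0],"twist":0},
  {"fingers":0.4,"linear":[0,0,0.03],"twist":0},
  {"fingers":0.4,"linear":[0,0,0.035],"twist":0},
])

```text
clock: 19.42
eef_pos: [628.2, -145.0, 294.5]
tool_rot: [3.137, 0.003, 1.738]
force: [0.2, 1.2, -0.2]
width: 34.1
gripper_force: 0.0
```

drive_tool([
  {"fingers":0.4,"linear":[0,0,0.035],"twist":0},
  {"fingers":0.4,"linear":[0,0,0.035],"twist":0},
  {"fingers":0.4,"linear":[0,0,0.035],"twist":0},
  {"fingers":0.4,"linear":[0,0,0.02],"twist":0},
  {"fingers":0.4,"linear":[0,0,0],"twist":0},
])

```text
clock: 19.83
eef_pos: [622.7, -141.9, 162.6]
tool_rot: [-3.131, -0.004, 1.743]
force: [-0.6, 0.3, -0.1]
width: 34.2
gripper_force: 0.0
```

```bash
python3 - <<'E'
from h import *
st();to(*case(10,-155),60,Y+np.pi/2)
E
```

```text
{'clock': 19.833, 'eef_pos': [622.655, -141.906, 162.588], 'tool_rot': [-3.131, -0.004, 1.743], 'qpos': [0.429, 0.723, -0.426, 1.599, 0.353, 0.908, 0.048], 'force': [-0.589, 0.347, -0.131], 'width': 34.22, 'gripper_force': 0.0}
now-yaw lin mm [-2.1, 2.9, 102.6] twist 0.0
new-yaw lin mm [-2.1, 2.9, 102.6] twist 0.0
```

drive_tool([
  {"fingers":0.4,"linear":[0,0,0.02],"twist":0},
  {"fingers":0.4,"linear":[0,0,0.02],"twist":0},
  {"fingers":0.4,"linear":[0,0,0.015],"twist":0},
  {"fingers":0.4,"linear":[0,0,0],"twist":0},
  {"fingers":0.4,"linear":[0,0,0],"twist":0},
])

```text
clock: 20.25
eef_pos: [627.2, -142.0, 114.2]
tool_rot: [3.142, -0.0, 1.743]
force: [-0.0, -0.2, 0.6]
width: 34.3
gripper_force: 0.0
```

```bash
python3 - <<'E'
from h import *
st();to(*case(10,-155),60,Y+np.pi/2)
E
```

```text
{'clock': 20.25, 'eef_pos': [627.153, -142.028, 114.177], 'tool_rot': [3.142, -0.0, 1.743], 'qpos': [0.413, 0.782, -0.399, 1.632, 0.389, 0.807, 0.018], 'force': [-0.021, -0.156, 0.615], 'width': 34.348, 'gripper_force': 0.0}
now-yaw lin mm [-1.2, -1.5, 54.2] twist -0.0
new-yaw lin mm [-1.2, -1.5, 54.2] twist -0.0
```

drive_tool([
  {"fingers":0.4,"linear":[-0.001,-0.001,0.018],"twist":0},
  {"fingers":0.4,"linear":[0,0,0.018],"twist":0},
  {"fingers":0.4,"linear":[0,0,0.012],"twist":0},
  {"fingers":0.4,"linear":[0,0,0.006],"twist":0},
  {"fingers":0.4,"linear":[0,0,0],"twist":0},
])

```text
clock: 20.67
eef_pos: [625.9, -143.1, 59.4]
tool_rot: [-3.141, -0.0, 1.743]
force: [-0.3, -0.6, 0.1]
width: 34.2
gripper_force: 0.0
```

drive_tool([
  {"fingers":0,"linear":[0,0,0],"twist":0},
  {"fingers":0,"linear":[0,0,0],"twist":0},
  {"fingers":0,"linear":[0,0,0],"twist":0},
  {"fingers":0,"linear":[0,0,0],"twist":0},
])

```text
clock: 21.0
eef_pos: [628.1, -143.0, 61.1]
tool_rot: [3.137, 0.001, 1.743]
force: [3.5, -0.3, 2.2]
width: 9.6
gripper_force: 58.7
```

drive_tool([
  {"fingers":0,"linear":[0,-0.0005,-0.009],"twist":0},
  {"fingers":0,"linear":[0,-0.0013,-0.009],"twist":0},
  {"fingers":0,"linear":[0,-0.0022,-0.0087],"twist":0},
  {"fingers":0,"linear":[0,-0.003,-0.0085],"twist":0},
  {"fingers":0,"linear":[0,-0.004,-0.008],"twist":0},
])

```text
clock: 21.42
eef_pos: [618.5, -144.7, 104.4]
tool_rot: [3.135, 0.001, 1.743]
force: [6.3, 0.7, -4.0]
width: 9.6
gripper_force: 58.4
```

drive_tool([
  {"fingers":0,"linear":[0,-0.004,-0.007],"twist":0},
  {"fingers":0,"linear":[0,-0.001,-0.002],"twist":0},
  {"fingers":0,"linear":[0,0,0],"twist":0},
])

```text
clock: 21.67
eef_pos: [613.3, -145.7, 114.2]
tool_rot: [3.135, 0.001, 1.743]
force: [5.2, 1.5, 6.1]
width: 9.9
gripper_force: 59.1
```

```bash
python3 - <<'E'
from h import *
st()
b=grab('side','s6.png')['color'][80:260,240:420]
cv2.imwrite('pics/m6.png',cv2.resize(b,(590,590),interpolation=2))
E
```

```text
{'clock': 21.667, 'eef_pos': [613.258, -145.727, 114.237], 'tool_rot': [3.135, 0.001, 1.743], 'qpos': [0.428, 0.764, -0.4, 1.677, 0.394, 0.774, 0.017], 'force': [5.166, 1.522, 6.101], 'width': 9.934, 'gripper_force': 59.074}
```

View pics/m6.png

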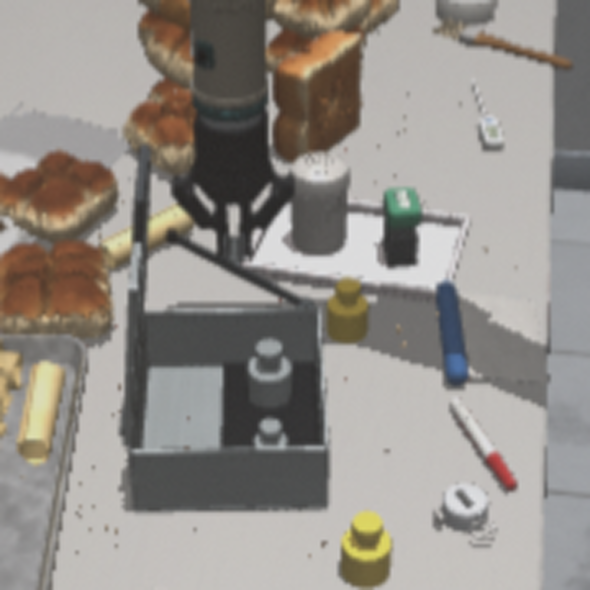

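drive_tool([
  {"fingers":0.4,"linear":[0,0,0],"twist":0},
  {"fingers":0.4,"linear":[0,0,0],"twist":0},
  {"fingers":0.4,"linear":[0,0,0],"twist":0},
  {"fingers":0.4,"linear":[0,0,-0.02],"twist":0},
  {"fingers":0.6,"linear":[0,0,-0.035],"twist":0},
])

```text
clock: 22.13
eef_pos: [605.9, -146.0, 162.9]
tool_rot: [-3.131, -0.004, 1.743]
force: [0.3, 0.4, -0.3]
width: 45.0
gripper_force: 0.0
```

drive_tool([
  {"fingers":0.65,"linear":[0,0,-0.035],"twist":0},
  {"fingers":0.65,"linear":[0.02,-0.01,-0.01],"twist":0},
  {"fingers":0.65,"linear":[0.03,-0.01,0],"twist":0},
  {"fingers":0.65,"linear":[0.03,-0.01,0],"twist":0},
  {"fingers":0.65,"linear":[0.025,-0.007,0],"twist":0},
])

```text
clock: 22.55
eef_pos: [553.4, -47.5, 211.7]
tool_rot: [-3.139, -0.001, 1.743]
force: [-0.4, 0.7, -1.5]
width: 55.3
gripper_force: 0.0
```

drive_tool([
  {"fingers":0.65,"linear":[0,0,0],"twist":0},
  {"fingers":0.65,"linear":[0,0,0],"twist":0},
  {"fingers":0.65,"linear":[0,0,0],"twist":0},
])

```text
clock: 22.8
eef_pos: [555.6, -49.9, 211.5]
tool_rot: [-3.14, 0.001, 1.742]
force: [-0.2, -0.1, 0.5]
width: 55.5
gripper_force: 0.0
```

```bash
python3 - <<'E'
from h import *
d=dict(np.load('pics/s6.npz'));f=180/590
print(onz(d,240+268*f,80+347*f,76),onz(d,240+269*f,80+385*f,40),case(-40,-50))
st();to(*case(-40,-50),53,Y+np.pi/2)
E
```

```text
[558.54652979 -48.65470288  76.        ] [555.03679382 -31.13481924  40.        ] [558.6478817  -48.60834872]
{'clock': 22.8, 'eef_pos': [555.609, -49.88, 211.549], 'tool_rot': [-3.14, 0.001, 1.742], 'qpos': [0.342, 0.554, -0.462, 1.791, 0.313, 0.871, -0.093], 'force': [-0.151, -0.109, 0.472], 'width': 55.465, 'gripper_force': 0.0}
now-yaw lin mm [0.7, 3.2, 158.5] twist -0.001
new-yaw lin mm [0.7, 3.2, 158.5] twist -0.001
```

drive_tool([
  {"fingers":0.65,"linear":[0.0005,0.0025,0.03],"twist":0},
  {"fingers":0.65,"linear":[0,0,0.035],"twist":0},
  {"fingers":0.65,"linear":[0,0,0.035],"twist":0},
  {"fingers":0.65,"linear":[0,0,0.02],"twist":0},
  {"fingers":0.65,"linear":[0,0,0.01],"twist":0},
])

```text
clock: 23.22
eef_pos: [556.3, -49.9, 78.3]
tool_rot: [-3.136, -0.0, 1.74]
force: [-1.0, -0.1, -0.4]
width: 55.7
gripper_force: 0.0
```

drive_tool([
  {"fingers":0.65,"linear":[0,0,0.01],"twist":0},
  {"fingers":0.65,"linear":[0,0,0.01],"twist":0},
  {"fingers":0.65,"linear":[0,0,0.006],"twist":0},
  {"fingers":0.65,"linear":[0,0,0],"twist":0},
  {"fingers":0.65,"linear":[0,0,0],"twist":0},
])

```text
clock: 23.63
eef_pos: [558.8, -48.0, 56.4]
tool_rot: [3.141, 0.0, 1.743]
force: [-0.5, 0.6, 0.3]
width: 55.5
gripper_force: 0.0
```

```bash
python3 - <<'E'
from h import *
st();to(*case(-40,-50),54,Y+np.pi/2)
E
```

```text
{'clock': 23.633, 'eef_pos': [558.787, -47.963, 56.392], 'tool_rot': [3.141, 0.0, 1.743], 'qpos': [0.25, 0.772, -0.335, 1.899, 0.459, 0.545, -0.222], 'force': [-0.502, 0.611, 0.252], 'width': 55.5, 'gripper_force': 0.0}
now-yaw lin mm [-0.6, -0.2, 2.4] twist -0.0
new-yaw lin mm [-0.6, -0.2, 2.4] twist -0.0
```

drive_tool([
  {"fingers":0.65,"linear":[0,0,0.002],"twist":0},
  {"fingers":0.45,"linear":[0,0,0],"twist":0},
  {"fingers":0.3,"linear":[0,0,0],"twist":0},
  {"fingers":0,"linear":[0,0,0],"twist":0},
  {"fingers":0,"linear":[0,0,0],"twist":0},
])

```text
clock: 24.05
eef_pos: [559.3, -47.8, 54.7]
tool_rot: [3.14, 0.0, 1.743]
force: [1.2, 0.2, 4.9]
width: 25.4
gripper_force: 58.7
```

drive_tool([
  {"fingers":0,"linear":[0,0,0],"twist":0},
  {"fingers":0,"linear":[0,0,0],"twist":0},
  {"fingers":0,"linear":[0,0,-0.005],"twist":0},
  {"fingers":0,"linear":[0,0,-0.01],"twist":0},
  {"fingers":0,"linear":[0,0,-0.01],"twist":0},
])

```text
clock: 24.47
eef_pos: [556.8, -48.0, 78.7]
tool_rot: [-3.138, -0.001, 1.743]
force: [0.3, 0.5, -5.1]
width: 25.6
gripper_force: 59.4
```

drive_tool([
  {"fingers":0,"linear":[0,0,-0.025],"twist":0},
  {"fingers":0,"linear":[0,0,-0.035],"twist":0},
  {"fingers":0,"linear":[0,0,-0.035],"twist":0},
  {"fingers":0,"linear":[0.01,0,-0.02],"twist":0},
  {"fingers":0,"linear":[0.025,0,0],"twist":0},
])

```text
clock: 24.88
eef_pos: [555.6, -17.5, 199.0]
tool_rot: [3.133, 0.005, 1.736]
force: [0.8, 0.7, -5.3]
width: 25.7
gripper_force: 59.9
```

drive_tool([
  {"fingers":0,"linear":[0.036,0,0],"twist":0},
  {"fingers":0,"linear":[0.038,0,0],"twist":0},
  {"fingers":0,"linear":[0.038,0,0],"twist":0},
  {"fingers":0,"linear":[0.038,0,0],"twist":0},
  {"fingers":0,"linear":[0.038,0,0],"twist":0},
])

```text
clock: 25.3
eef_pos: [518.9, 173.0, 194.5]
tool_rot: [-3.141, 0.0, 1.743]
force: [0.6, -0.2, -4.3]
width: 25.6
gripper_force: 59.9
```

drive_tool([
  {"fingers":0,"linear":[0.036,0.01,0],"twist":0},
  {"fingers":0,"linear":[0.036,0.014,0],"twist":0},
  {"fingers":0,"linear":[0.036,0.014,0],"twist":0},
  {"fingers":0,"linear":[0.036,0.014,0],"twist":0},
  {"fingers":0,"linear":[0.025,0.005,0],"twist":0},
])

```text
clock: 25.72
eef_pos: [547.3, 352.5, 194.5]
tool_rot: [3.14, -0.003, 1.745]
force: [0.5, 0.1, -4.3]
width: 25.8
gripper_force: 60.1
```

drive_tool([
  {"fingers":0,"linear":[0,0,0],"twist":0},
  {"fingers":0,"linear":[0,0,0],"twist":0},
  {"fingers":0,"linear":[0,0,0],"twist":0},
])

```text
clock: 25.97
eef_pos: [546.8, 346.6, 193.6]
tool_rot: [-3.14, 0.002, 1.743]
force: [0.5, -0.8, -5.0]
width: 25.7
gripper_force: 60.1
```

```bash
python3 - <<'E'
from h import *
st();to(545,370,104.7,Y+np.pi/2)
d=grab('side','s7.png');t=grab('top','t7.png')
cv2.imwrite('pics/m7.png',np.hstack([cv2.resize(d['color'][120:330,230:390],None,fx=2.5,fy=2.5,interpolation=2),cv2.resize(t['color'][100:310,140:300],None,fx=2.5,fy=2.5,interpolation=2)]))
E
```

```text
{'clock': 25.967, 'eef_pos': [546.81, 346.643, 193.621], 'tool_rot': [-3.14, 0.002, 1.743], 'qpos': [-0.361, 0.695, -0.428, 1.554, 0.33, 0.967, -0.718], 'force': [0.511, -0.773, -5.012], 'width': 25.665, 'gripper_force': 60.068}
now-yaw lin mm [23.3, 2.2, 88.9] twist 0.0
new-yaw lin mm [23.3, 2.2, 88.9] twist 0.0
```

View pics/m7.png

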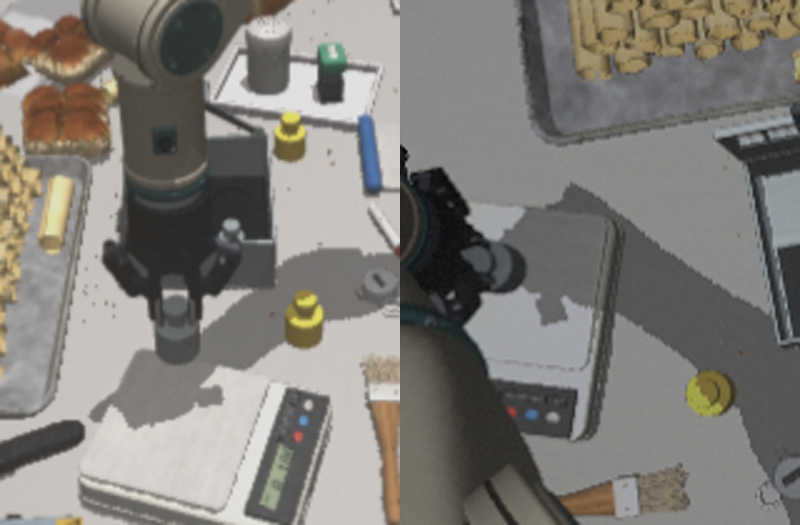

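drive_tool([
  {"fingers":0,"linear":[0.018,0.001,0],"twist":0},
  {"fingers":0,"linear":[0.005,0.001,0.02],"twist":0},
  {"fingers":0,"linear":[0,0,0.03],"twist":0},
  {"fingers":0,"linear":[0,0,0.02],"twist":0},
  {"fingers":0,"linear":[0,0,0.008],"twist":0},
])

```text
clock: 26.48
eef_pos: [544.2, 367.6, 112.7]
tool_rot: [-3.136, 0.004, 1.741]
force: [-1.0, -0.7, -4.6]
width: 25.4
gripper_force: 60.1
```

drive_tool([
  {"fingers":0,"linear":[0,0,0.004],"twist":0},
  {"fingers":0,"linear":[0,0,0],"twist":0},
  {"fingers":0,"linear":[0,0,0],"twist":0},
  {"fingers":0,"linear":[0,0,0],"twist":0},
])

```text
clock: 26.82
eef_pos: [546.5, 371.7, 113.7]
tool_rot: [3.139, -0.001, 1.742]
force: [0.9, -0.2, -4.6]
width: 25.7
gripper_force: 60.1
```

drive_tool([
  {"fingers":0,"linear":[-0.0015,-0.001,0.004],"twist":0},
  {"fingers":0,"linear":[0,0,0.003],"twist":0},
  {"fingers":0,"linear":[0,0,0],"twist":0},
  {"fingers":0,"linear":[0,0,0],"twist":0},
])

```text
clock: 27.15
eef_pos: [544.6, 369.2, 104.8]
tool_rot: [-3.141, 0.0, 1.743]
force: [-0.2, 0.3, -4.8]
width: 25.5
gripper_force: 60.1
```

drive_tool([
  {"fingers":0,"linear":[0,0,0.002],"twist":0},
  {"fingers":0,"linear":[0,0,0],"twist":0},
  {"fingers":0,"linear":[0,0,0],"twist":0},
])

```text
clock: 27.4
eef_pos: [544.9, 369.7, 103.2]
tool_rot: [3.141, -0.0, 1.743]
force: [-0.2, -0.9, -3.6]
width: 25.4
gripper_force: 60.3
```

Contact is just beginning; lower slightly, then release.

drive_tool([
  {"fingers":0,"linear":[0,0,0.002],"twist":0},
  {"fingers":0,"linear":[0,0,0],"twist":0},
  {"fingers":0,"linear":[0,0,0],"twist":0},
])

```text
clock: 27.65
eef_pos: [545.2, 370.0, 102.2]
tool_rot: [3.14, -0.001, 1.743]
force: [-0.5, -0.8, 4.7]
width: 25.5
gripper_force: 61.0
```

drive_tool([
  {"fingers":0.4,"linear":[0,0,0],"twist":0},
  {"fingers":0.6,"linear":[0,0,0],"twist":0},
  {"fingers":0.6,"linear":[0,0,0],"twist":0},
  {"fingers":0.6,"linear":[0,0,0],"twist":0},
  {"fingers":0.6,"linear":[0,0,-0.015],"twist":0},
])

```text
clock: 28.07
eef_pos: [543.1, 367.9, 113.2]
tool_rot: [-3.137, 0.003, 1.743]
force: [0.6, -0.3, -0.1]
width: 50.9
gripper_force: 0.0
```

drive_tool([
  {"fingers":0.6,"linear":[0,0,-0.03],"twist":0},
  {"fingers":0.6,"linear":[0,0,-0.035],"twist":0},
  {"fingers":0.4,"linear":[0,0,-0.035],"twist":0},
  {"fingers":0.4,"linear":[-0.02,-0.005,-0.02],"twist":0},
  {"fingers":0.4,"linear":[-0.037,-0.015,0],"twist":0},
])

```text
clock: 28.48
eef_pos: [536.8, 317.0, 241.3]
tool_rot: [3.131, -0.009, 1.749]
force: [1.8, 0.1, 1.0]
width: 34.1
gripper_force: 0.0
```

drive_tool([
  {"fingers":0.4,"linear":[-0.037,-0.015,0],"twist":0},
  {"fingers":0.4,"linear":[-0.037,-0.015,0],"twist":0},
  {"fingers":0.4,"linear":[-0.037,-0.015,0],"twist":0},
  {"fingers":0.4,"linear":[-0.037,-0.015,0],"twist":0},
  {"fingers":0.4,"linear":[-0.039,0,0],"twist":0},
])

```text
clock: 28.9
eef_pos: [504.5, 113.7, 236.0]
tool_rot: [-3.139, 0.001, 1.745]
force: [0.9, -0.3, 0.0]
width: 34.1
gripper_force: 0.0
```

```bash
python3 - <<'E'
from h import *
st();to(*case(-5,-155),210,Y+np.pi/2)
d=grab('side','s8.png');t=grab('top','t8.png')
cv2.imwrite('pics/m8.png',np.hstack([cv2.resize(d['color'][110:330,230:390],None,fx=2.5,fy=2.5,interpolation=2),cv2.resize(t['color'][100:320,140:300],None,fx=2.5,fy=2.5,interpolation=2)]))
E
```

```text
{'clock': 28.9, 'eef_pos': [504.497, 113.747, 235.998], 'tool_rot': [-3.139, 0.001, 1.745], 'qpos': [0.052, 0.467, -0.473, 1.868, 0.271, 0.873, -0.38], 'force': [0.929, -0.262, 0.045], 'width': 34.099, 'gripper_force': 0.0}
now-yaw lin mm [-274.4, 60.0, 26.0] twist 0.002
new-yaw lin mm [-274.2, 60.6, 26.0] twist 0.002
```

View pics/m8.png

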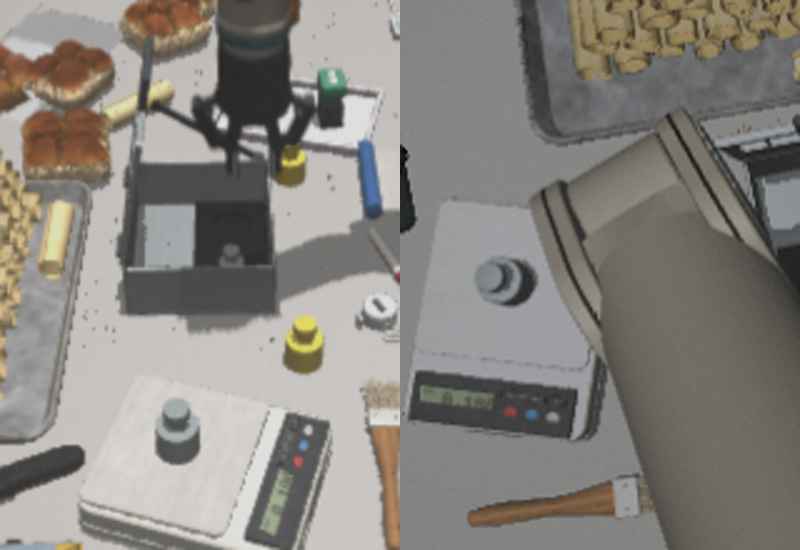

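drive_tool([
  {"fingers":0.4,"linear":[-0.038,0,0],"twist":0},
  {"fingers":0.4,"linear":[-0.04,0,0],"twist":0},
  {"fingers":0.4,"linear":[-0.04,0,0],"twist":0},
  {"fingers":0.4,"linear":[-0.04,0,0],"twist":0},
  {"fingers":0.4,"linear":[-0.04,0,0],"twist":0},
])

```text
clock: 29.42
eef_pos: [541.9, -81.2, 236.0]
tool_rot: [3.141, 0.0, 1.743]
force: [0.6, 0.9, 0.2]
width: 33.9
gripper_force: 0.0
```

drive_tool([
  {"fingers":0.4,"linear":[-0.036,0.01,0.005],"twist":0},
  {"fingers":0.4,"linear":[-0.032,0.02,0.01],"twist":0},
  {"fingers":0.4,"linear":[-0.008,0.03,0.02],"twist":0},
  {"fingers":0.4,"linear":[0,0,0],"twist":0},
  {"fingers":0.4,"linear":[0,0,0],"twist":0},
])

```text
clock: 29.83
eef_pos: [613.7, -143.8, 198.5]
tool_rot: [-3.139, -0.003, 1.742]
force: [0.2, 1.4, 0.2]
width: 34.2
gripper_force: 0.0
```

drive_tool([
  {"fingers":0.4,"linear":[0,0,0],"twist":0},
  {"fingers":0.4,"linear":[0,0,0],"twist":0},
])

```text
clock: 30.0
eef_pos: [613.4, -143.2, 201.9]
tool_rot: [3.141, 0.0, 1.744]
force: [0.3, 0.1, -0.4]
width: 34.1
gripper_force: 0.0
```

```bash
python3 - <<'E'
from h import *
st();to(*case(-4,-156),112,Y+np.pi/2)
E
```

```text
{'clock': 30.0, 'eef_pos': [613.387, -143.203, 201.876], 'tool_rot': [3.141, 0.0, 1.744], 'qpos': [0.437, 0.659, -0.422, 1.601, 0.314, 0.949, 0.083], 'force': [0.313, 0.072, -0.352], 'width': 34.118, 'gripper_force': 0.0}
now-yaw lin mm [-3.4, -1.7, 89.9] twist 0.002
new-yaw lin mm [-3.4, -1.7, 89.9] twist 0.002
```

drive_tool([
  {"fingers":0.4,"linear":[-0.003,-0.0015,0.025],"twist":0},
  {"fingers":0.4,"linear":[0,0,0.03],"twist":0},
  {"fingers":0.4,"linear":[0,0,0.02],"twist":0},
  {"fingers":0.4,"linear":[0,0,0.013],"twist":0},
  {"fingers":0.4,"linear":[0,0,0],"twist":0},
])

```text
clock: 30.42
eef_pos: [610.8, -147.0, 111.4]
tool_rot: [-3.138, -0.001, 1.744]
force: [-0.0, 0.3, 0.1]
width: 34.1
gripper_force: 0.0
```

drive_tool([
  {"fingers":0,"linear":[0,0,0],"twist":0},
  {"fingers":0,"linear":[0,0,0],"twist":0},
  {"fingers":0,"linear":[0,0,0],"twist":0},
  {"fingers":0,"linear":[0,0,0],"twist":0},
])

```text
clock: 30.75
eef_pos: [613.9, -147.4, 114.7]
tool_rot: [3.139, 0.001, 1.743]
force: [-0.0, 0.3, 2.4]
width: 9.4
gripper_force: 58.8
```

drive_tool([
  {"fingers":0,"linear":[0,0.0045,0.0075],"twist":0},
  {"fingers":0,"linear":[0,0.004,0.008],"twist":0},
  {"fingers":0,"linear":[0,0.003,0.0085],"twist":0},
  {"fingers":0,"linear":[0,0.0022,0.0087],"twist":0},
  {"fingers":0,"linear":[0,0.0013,0.009],"twist":0},
])

```text
clock: 31.17
eef_pos: [627.9, -148.1, 73.7]
tool_rot: [-3.141, 0.005, 1.741]
force: [-6.3, -3.8, 5.9]
width: 9.6
gripper_force: 67.6
```

drive_tool([
  {"fingers":0,"linear":[0,0.0005,0.009],"twist":0},
  {"fingers":0,"linear":[0,0,0.0015],"twist":0},
  {"fingers":0,"linear":[0,0,0],"twist":0},
  {"fingers":0,"linear":[0,0,0],"twist":0},
])

```text
clock: 31.5
eef_pos: [628.9, -147.7, 60.8]
tool_rot: [3.141, 0.004, 1.742]
force: [1.8, -5.5, 3.0]
width: 9.3
gripper_force: 67.1
```

drive_tool([
  {"fingers":0.4,"linear":[0,0,0],"twist":0},
  {"fingers":0.4,"linear":[0,0,0],"twist":0},
  {"fingers":0.4,"linear":[0,0,0],"twist":0},
  {"fingers":0.4,"linear":[0,0,-0.02],"twist":0},
  {"fingers":0.5,"linear":[0,0,-0.035],"twist":0},
])

```text
clock: 31.92
eef_pos: [624.5, -143.6, 112.0]
tool_rot: [-3.133, -0.004, 1.744]
force: [0.2, 0.4, 0.2]
width: 42.6
gripper_force: 0.0
```

drive_tool([
  {"fingers":1,"linear":[0,0,-0.04],"twist":0},
  {"fingers":1,"linear":[-0.02,-0.01,-0.01],"twist":0},
  {"fingers":1,"linear":[-0.034,-0.021,0],"twist":0},
  {"fingers":1,"linear":[-0.034,-0.021,0],"twist":0},
  {"fingers":1,"linear":[-0.034,-0.021,0],"twist":0},
])

```text
clock: 32.33
eef_pos: [576.6, -277.8, 166.0]
tool_rot: [3.141, -0.0, 1.745]
force: [0.4, -0.8, -1.4]
width: 85.5
gripper_force: 0.0
```

drive_tool([
  {"fingers":1,"linear":[-0.034,-0.021,0],"twist":0},
  {"fingers":1,"linear":[-0.027,-0.018,0],"twist":0},
  {"fingers":1,"linear":[0,0,0],"twist":0},
  {"fingers":1,"linear":[0,0,0],"twist":0},
  {"fingers":1,"linear":[0,0,0],"twist":0},
])

```text
clock: 32.75
eef_pos: [549.3, -343.0, 165.4]
tool_rot: [3.141, -0.002, 1.743]
force: [0.6, 0.8, -0.1]
width: 85.4
gripper_force: 0.0
```

```bash
python3 - <<'E'
from h import *
st();to(549.7,-348,58,Y+np.pi/2)
d=grab('side','s9.png');t=grab('top','t9.png')
cv2.imwrite('pics/m9.png',np.hstack([cv2.resize(d['color'][60:280,230:400],None,fx=2.3,fy=2.3,interpolation=2),cv2.resize(t['color'][100:320,260:430],None,fx=2.3,fy=2.3,interpolation=2)]))
E
```

```text
{'clock': 32.75, 'eef_pos': [549.303, -342.957, 165.434], 'tool_rot': [3.141, -0.002, 1.743], 'qpos': [0.761, 0.727, -0.423, 1.58, 0.35, 0.911, 0.39], 'force': [0.622, 0.795, -0.149], 'width': 85.423, 'gripper_force': 0.0}
now-yaw lin mm [-5.0, -0.5, 107.4] twist 0.001
new-yaw lin mm [-5.0, -0.5, 107.4] twist 0.001
```

View pics/m9.png

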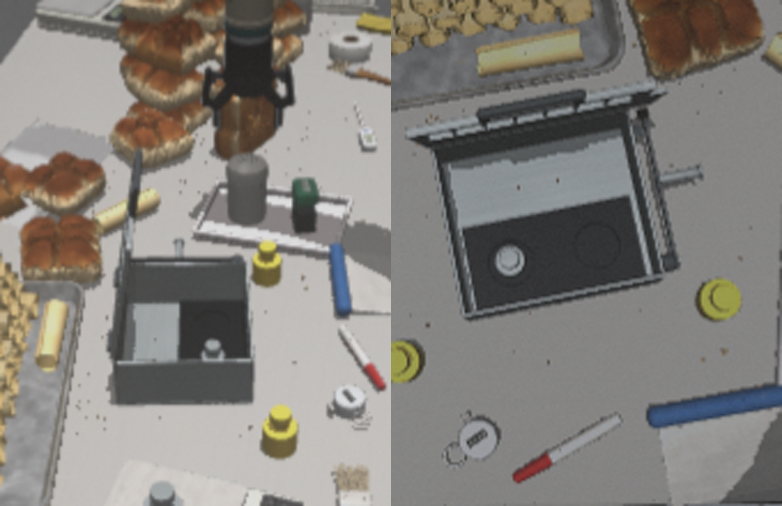

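drive_tool([
  {"fingers":1,"linear":[-0.005,0,0],"twist":0},
  {"fingers":1,"linear":[0,0,0.02],"twist":0},
  {"fingers":1,"linear":[0,0,0.025],"twist":0},
  {"fingers":1,"linear":[0,0,0.025],"twist":0},
  {"fingers":1,"linear":[0,0,0.02],"twist":0},
])

```text
clock: 33.27
eef_pos: [550.0, -348.2, 74.2]
tool_rot: [-3.141, -0.001, 1.745]
force: [-0.4, -0.2, 0.5]
width: 85.6
gripper_force: 0.0
```

drive_tool([
  {"fingers":1,"linear":[0,0,0.012],"twist":0},
  {"fingers":1,"linear":[0,0,0.004],"twist":0},
  {"fingers":1,"linear":[0,0,0],"twist":0},
  {"fingers":1,"linear":[0,0,0],"twist":0},
])

```text
clock: 33.6
eef_pos: [550.8, -349.3, 60.6]
tool_rot: [3.14, 0.001, 1.743]
force: [0.6, 0.7, 0.8]
width: 85.3
gripper_force: 0.0
```

drive_tool([
  {"fingers":0.85,"linear":[0,0,0],"twist":0},
  {"fingers":0.75,"linear":[0,0,0],"twist":0},
  {"fingers":0.75,"linear":[0,0,0],"twist":0},
  {"fingers":0,"linear":[0,0,0],"twist":0},
  {"fingers":0,"linear":[0,0,0],"twist":0},
])

```text
clock: 34.02
eef_pos: [550.6, -349.9, 61.6]
tool_rot: [3.14, 0.002, 1.743]
force: [-0.4, 0.4, 5.5]
width: 65.6
gripper_force: 67.3
```

drive_tool([
  {"fingers":0,"linear":[0,0,0],"twist":0},
  {"fingers":0,"linear":[0,0,0],"twist":0},
])

```text
clock: 34.18
eef_pos: [550.6, -349.9, 61.6]
tool_rot: [3.14, 0.002, 1.742]
force: [-0.8, -0.1, 5.9]
width: 65.4
gripper_force: 67.3
```

drive_tool([
  {"fingers":0,"linear":[0,0,-0.01],"twist":0},
  {"fingers":0,"linear":[0,0,-0.03],"twist":0},
  {"fingers":0,"linear":[0,0,-0.035],"twist":0},
  {"fingers":0,"linear":[0,0,-0.035],"twist":0},
  {"fingers":0,"linear":[0,0,-0.035],"twist":0},
])

```text
clock: 34.6
eef_pos: [549.0, -349.0, 206.3]
tool_rot: [-3.141, -0.001, 1.743]
force: [0.6, -0.8, -3.9]
width: 65.5
gripper_force: 68.4
```

```bash
python3 - <<'E'
from h import *
r=np.load('pics/top0.npz')['color'].astype(int)
for i in range(90):
    c=cams.get_image('top')['color'].astype(int)
    if i%10==0: print(i,round(monitor.read_state()['clock'],2),np.abs(c-r)[225:250,315:362].mean().round(1),np.abs(c-r)[205:225,290:370].mean().round(1))
E
```

```text
0 34.65 32.7 23.2
10 35.15 32.8 23.2
20 35.65 32.7 23.2
30 36.15 32.6 23.2
40 36.65 32.6 23.1
50 37.15 32.4 23.1
60 37.65 32.3 23.2
70 38.15 32.3 23.1
80 38.65 32.4 23.1
```

drive_tool([
  {"fingers":0,"linear":[0,0,0],"twist":0},
  {"fingers":0,"linear":[0,0,0],"twist":0},
  {"fingers":0,"linear":[0,0,0],"twist":0},
  {"fingers":0,"linear":[0,0,0],"twist":0},
  {"fingers":0,"linear":[0,0,0],"twist":0},
])

```text
clock: 39.52
eef_pos: [549.8, -349.3, 204.7]
tool_rot: [3.142, -0.0, 1.743]
force: [-0.1, -0.5, -4.4]
width: 65.8
gripper_force: 68.8
```

drive_tool([
  {"fingers":0,"linear":[0,0,0],"twist":0},
  {"fingers":0,"linear":[0,0,0],"twist":0},
  {"fingers":0,"linear":[0,0,0],"twist":0},
  {"fingers":0,"linear":[0,0,0],"twist":0},
  {"fingers":0,"linear":[0,0,0],"twist":0},
])

```text
clock: 39.93
eef_pos: [549.7, -349.3, 204.7]
tool_rot: [-3.142, -0.0, 1.743]
force: [-0.7, -0.1, -2.4]
width: 65.6
gripper_force: 68.8
```

drive_tool([
  {"fingers":0,"linear":[0,0,0],"twist":0},
  {"fingers":0,"linear":[0,0,0],"twist":0},
  {"fingers":0,"linear":[0,0,0],"twist":0},
  {"fingers":0,"linear":[0,0,0],"twist":0},
  {"fingers":0,"linear":[0,0,0],"twist":0},
])

```text
clock: 40.35
eef_pos: [549.7, -349.3, 204.7]
tool_rot: [3.142, -0.0, 1.743]
force: [0.4, 0.9, -3.9]
width: 65.7
gripper_force: 68.8
```

drive_tool([
  {"fingers":0,"linear":[0,0,0],"twist":0},
  {"fingers":0,"linear":[0,0,0],"twist":0},
  {"fingers":0,"linear":[0,0,0],"twist":0},
  {"fingers":0,"linear":[0,0,0],"twist":0},
  {"fingers":0,"linear":[0,0,0],"twist":0},
])

```text
clock: 40.77
eef_pos: [549.8, -349.3, 204.7]
tool_rot: [3.142, 0.0, 1.743]
force: [0.3, -0.2, -3.9]
width: 65.6
gripper_force: 68.8
```

drive_tool([
  {"fingers":0,"linear":[0,0,0],"twist":0},
  {"fingers":0,"linear":[0,0,0],"twist":0},
  {"fingers":0,"linear":[0,0,0],"twist":0},
  {"fingers":0,"linear":[0,0,0],"twist":0},
  {"fingers":0,"linear":[0,0,0],"twist":0},
])

```text
clock: 41.18
eef_pos: [549.7, -349.3, 204.7]
tool_rot: [3.142, -0.0, 1.743]
force: [0.5, 1.0, -3.6]
width: 65.4
gripper_force: 68.8
```

drive_tool([
  {"fingers":0,"linear":[0,0,0],"twist":0},
  {"fingers":0,"linear":[0,0,0],"twist":0},
  {"fingers":0,"linear":[0,0,0],"twist":0},
  {"fingers":0,"linear":[0,0,0],"twist":0},
  {"fingers":0,"linear":[0,0,0],"twist":0},
])

```text
clock: 41.6
eef_pos: [549.8, -349.3, 204.7]
tool_rot: [3.142, 0.0, 1.743]
force: [0.2, -0.6, -4.3]
width: 65.0
gripper_force: 68.8
```

drive_tool([
  {"fingers":0,"linear":[0,0,0],"twist":0},
  {"fingers":0,"linear":[0,0,0],"twist":0},
  {"fingers":0,"linear":[0,0,0],"twist":0},
  {"fingers":0,"linear":[0,0,0],"twist":0},
  {"fingers":0,"linear":[0,0,0],"twist":0},
])

```text
clock: 42.02
eef_pos: [549.7, -349.3, 204.7]
tool_rot: [3.142, -0.0, 1.743]
force: [0.1, -0.6, -3.8]
width: 65.6
gripper_force: 68.8
```

drive_tool([
  {"fingers":0,"linear":[0,0,0],"twist":0},
  {"fingers":0,"linear":[0,0,0],"twist":0},
  {"fingers":0,"linear":[0,0,0],"twist":0},
  {"fingers":0,"linear":[0,0,0],"twist":0},
  {"fingers":0,"linear":[0,0,0],"twist":0},
])

```text
clock: 42.43
eef_pos: [549.8, -349.3, 204.7]
tool_rot: [3.142, 0.0, 1.743]
force: [-0.3, -0.1, -4.0]
width: 65.7
gripper_force: 68.8
```

```bash
python3 - <<'E'
from h import *
r=np.load('pics/top0.npz')['color'].astype(int)
for i in range(4):
    c=cams.get_image('top')['color'].astype(int)
    print(i,round(monitor.read_state()['clock'],2),np.abs(c-r)[225:250,315:362].mean().round(1),np.abs(c-r)[205:225,290:370].mean().round(1))
to(632.3,65.2,215,Y+np.pi/2)
E
```

```text
0 42.48 32.9 23.2
1 42.53 32.9 23.2
2 42.58 32.9 23.2
3 42.63 32.9 23.2
now-yaw lin mm [394.3, 152.3, -10.3] twist -0.0
new-yaw lin mm [394.3, 152.3, -10.3] twist -0.0
```

```bash
python3 - <<'E'
from h import *
r=np.load('pics/t9.npz')['color'].astype(int)
d=grab('top','t10.png');c=d['color']
df=(np.abs(c.astype(int)-r).max(2)>25).astype(np.uint8);df[:,400:]=0
n,l,s,q=cv2.connectedComponentsWithStats(df)
print([(s[i].tolist()) for i in range(1,n) if s[i,4]>15])
for a in(1.45,1.35,1.25,1.1,.9,.6): 
    print(a,[np.round(proj(d,[*case(95-232*np.cos(a),y),85+232*np.sin(a)])).tolist() for y in(-42,42)])
for nm,im in(('t9',r.astype(np.uint8)),('now',c)):
    g=im[90:200,300:345].max(2);print(nm,[(90+v,int(g[v].mean())) for v in range(0,110,3)])
E
```

```text
[[267, 139, 117, 60, 3599], [280, 152, 13, 4, 18]]
1.45 [[341.0, 133.0], [298.0, 141.0]]
1.35 [[343.0, 145.0], [300.0, 153.0]]
1.25 [[345.0, 157.0], [302.0, 165.0]]
1.1 [[348.0, 174.0], [306.0, 182.0]]
0.9 [[351.0, 195.0], [310.0, 203.0]]
0.6 [[355.0, 221.0], [316.0, 228.0]]
t9 [(90, 130), (93, 132), (96, 132), (99, 134), (102, 136), (105, 130), (108, 128), (111, 108), (114, 117), (117, 135), (120, 149), (123, 151), (126, 129), (129, 110), (132, 96), (135, 102), (138, 113), (141, 107), (144, 80), (147, 82), (150, 79), (153, 73), (156, 50), (159, 51), (162, 65), (165, 83), (168, 116), (171, 144), (174, 148), (177, 149), (180, 150), (183, 151), (186, 152), (189, 140), (192, 107), (195, 73), (198, 51)]
now [(90, 129), (93, 131), (96, 131), (99, 133), (102, 135), (105, 130), (108, 127), (111, 108), (114, 117), (117, 135), (120, 149), (123, 150), (126, 129), (129, 110), (132, 95), (135, 101), (138, 116), (141, 132), (144, 132), (147, 125), (150, 122), (153, 106), (156, 90), (159, 83), (162, 86), (165, 92), (168, 93), (171, 92), (174, 97), (177, 98), (180, 106), (183, 113), (186, 103), (189, 78), (192, 65), (195, 51), (198, 44)]
```

drive_tool([
  {"fingers":0,"linear":[0,0,0],"twist":0},
  {"fingers":0,"linear":[0,0,0],"twist":0},
  {"fingers":0,"linear":[0,0,0],"twist":0},
  {"fingers":0,"linear":[0,0,0],"twist":0},
  {"fingers":0,"linear":[0,0,0],"twist":0},
])

```text
clock: 43.1
eef_pos: [549.8, -349.3, 204.7]
tool_rot: [3.142, -0.0, 1.743]
force: [-0.6, 1.0, -4.0]
width: 65.2
gripper_force: 68.8
```

drive_tool([
  {"fingers":0,"linear":[0,0,0],"twist":0},
  {"fingers":0,"linear":[0,0,0],"twist":0},
  {"fingers":0,"linear":[0,0,0],"twist":0},
  {"fingers":0,"linear":[0,0,0],"twist":0},
  {"fingers":0,"linear":[0,0,0],"twist":0},
])

```text
clock: 43.52
eef_pos: [549.8, -349.3, 204.7]
tool_rot: [3.142, -0.0, 1.743]
force: [-0.5, -0.4, -4.6]
width: 65.7
gripper_force: 68.8
```

drive_tool([
  {"fingers":0,"linear":[0,0,0],"twist":0},
  {"fingers":0,"linear":[0,0,0],"twist":0},
  {"fingers":0,"linear":[0,0,0],"twist":0},
  {"fingers":0,"linear":[0,0,0],"twist":0},
  {"fingers":0,"linear":[0,0,0],"twist":0},
])

```text
clock: 43.93
eef_pos: [549.8, -349.3, 204.7]
tool_rot: [3.142, 0.0, 1.743]
force: [0.3, 0.5, -4.1]
width: 65.9
gripper_force: 68.8
```

drive_tool([
  {"fingers":0,"linear":[0,0,0],"twist":0},
  {"fingers":0,"linear":[0,0,0],"twist":0},
  {"fingers":0,"linear":[0,0,0],"twist":0},
  {"fingers":0,"linear":[0,0,0],"twist":0},
  {"fingers":0,"linear":[0,0,0],"twist":0},
])

```text
clock: 44.35
eef_pos: [549.7, -349.3, 204.7]
tool_rot: [3.142, -0.0, 1.743]
force: [-0.4, 0.6, -3.8]
width: 65.9
gripper_force: 68.8
```

drive_tool([
  {"fingers":0,"linear":[0,0,0],"twist":0},
  {"fingers":0,"linear":[0,0,0],"twist":0},
  {"fingers":0,"linear":[0,0,0],"twist":0},
  {"fingers":0,"linear":[0,0,0],"twist":0},
  {"fingers":0,"linear":[0,0,0],"twist":0},
])

```text
clock: 44.77
eef_pos: [549.8, -349.3, 204.7]
tool_rot: [3.142, -0.0, 1.743]
force: [1.2, -0.5, -3.4]
width: 65.4
gripper_force: 68.8
```

drive_tool([
  {"fingers":0,"linear":[0,0,0],"twist":0},
  {"fingers":0,"linear":[0,0,0],"twist":0},
  {"fingers":0,"linear":[0,0,0],"twist":0},
  {"fingers":0,"linear":[0,0,0],"twist":0},
  {"fingers":0,"linear":[0,0,0],"twist":0},
])

```text
clock: 45.18
eef_pos: [549.7, -349.4, 204.7]
tool_rot: [-3.142, 0.0, 1.743]
force: [1.1, 0.6, -3.7]
width: 65.4
gripper_force: 68.8
```

drive_tool([
  {"fingers":0,"linear":[0,0,0],"twist":0},
  {"fingers":0,"linear":[0,0,0],"twist":0},
  {"fingers":0,"linear":[0,0,0],"twist":0},
  {"fingers":0,"linear":[0,0,0],"twist":0},
  {"fingers":0,"linear":[0,0,0],"twist":0},
])

```text
clock: 45.6
eef_pos: [549.7, -349.3, 204.7]
tool_rot: [3.142, -0.0, 1.743]
force: [-0.6, 0.8, -3.4]
width: 65.8
gripper_force: 68.8
```

drive_tool([
  {"fingers":0,"linear":[0,0,0],"twist":0},
  {"fingers":0,"linear":[0,0,0],"twist":0},
  {"fingers":0,"linear":[0,0,0],"twist":0},
  {"fingers":0,"linear":[0,0,0],"twist":0},
  {"fingers":0,"linear":[0,0,0],"twist":0},
])

```text
clock: 46.02
eef_pos: [549.7, -349.3, 204.7]
tool_rot: [3.142, 0.0, 1.743]
force: [-0.2, 1.3, -3.6]
width: 65.9
gripper_force: 68.8
```

drive_tool([
  {"fingers":0,"linear":[0,0,0],"twist":0},
  {"fingers":0,"linear":[0,0,0],"twist":0},
  {"fingers":0,"linear":[0,0,0],"twist":0},
  {"fingers":0,"linear":[0,0,0],"twist":0},
  {"fingers":0,"linear":[0,0,0],"twist":0},
])

```text
clock: 46.43
eef_pos: [549.8, -349.3, 204.7]
tool_rot: [3.142, 0.0, 1.743]
force: [-0.2, -0.8, -3.3]
width: 65.3
gripper_force: 68.8
```

drive_tool([
  {"fingers":0,"linear":[0,0,0],"twist":0},
  {"fingers":0,"linear":[0,0,0],"twist":0},
  {"fingers":0,"linear":[0,0,0],"twist":0},
  {"fingers":0,"linear":[0,0,0],"twist":0},
  {"fingers":0,"linear":[0,0,0],"twist":0},
])

```text
clock: 46.85
eef_pos: [549.7, -349.3, 204.7]
tool_rot: [-3.142, 0.0, 1.743]
force: [0.5, -0.4, -4.0]
width: 65.5
gripper_force: 68.8
```

drive_tool([
  {"fingers":0,"linear":[0,0,0],"twist":0},
  {"fingers":0,"linear":[0,0,0],"twist":0},
  {"fingers":0,"linear":[0,0,0],"twist":0},
  {"fingers":0,"linear":[0,0,0],"twist":0},
  {"fingers":0,"linear":[0,0,0],"twist":0},
])

```text
clock: 47.27
eef_pos: [549.7, -349.3, 204.7]
tool_rot: [-3.142, -0.0, 1.743]
force: [-0.4, -0.2, -3.0]
width: 65.4
gripper_force: 68.8
```

drive_tool([
  {"fingers":0,"linear":[0,0,0],"twist":0},
  {"fingers":0,"linear":[0,0,0],"twist":0},
  {"fingers":0,"linear":[0,0,0],"twist":0},
  {"fingers":0,"linear":[0,0,0],"twist":0},
  {"fingers":0,"linear":[0,0,0],"twist":0},
])

```text
clock: 47.68
eef_pos: [549.8, -349.3, 204.7]
tool_rot: [3.142, -0.0, 1.743]
force: [-0.3, 0.6, -4.3]
width: 65.3
gripper_force: 68.8
```

```bash
cat >> h.py <<'E'
def flap(n):
    r=np.load('pics/top0.npz')['color'].astype(int)
    for i in range(n):
        c=cams.get_image('top')['color'].astype(int)
        if i%10==n%10-1 or i==n-1: print(round(monitor.read_state()['clock'],2),np.abs(c-r)[225:250,315:362].mean().round(1),np.abs(c-r)[190:225,290:375].mean().round(1))
E
python3 -c "
from h import *
flap(31)"
```

```text
47.73 35.0 27.3
48.23 35.2 28.7
48.73 35.1 30.2
49.23 33.5 29.6
```

drive_tool([
  {"fingers":0,"linear":[0,0,0],"twist":0},
  {"fingers":0,"linear":[0,0,0],"twist":0},
  {"fingers":0,"linear":[0,0,0],"twist":0},
  {"fingers":0,"linear":[0,0,0],"twist":0},
  {"fingers":0,"linear":[0,0,0],"twist":0},
])

```text
clock: 49.65
eef_pos: [549.8, -349.3, 204.7]
tool_rot: [3.142, 0.0, 1.743]
force: [-0.1, 0.6, -4.0]
width: 65.5
gripper_force: 68.8
```

drive_tool([
  {"fingers":0,"linear":[0,0,0],"twist":0},
  {"fingers":0,"linear":[0,0,0],"twist":0},
  {"fingers":0,"linear":[0,0,0],"twist":0},
  {"fingers":0,"linear":[0,0,0],"twist":0},
  {"fingers":0,"linear":[0,0,0],"twist":0},
])

```text
clock: 50.07
eef_pos: [549.7, -349.3, 204.7]
tool_rot: [3.142, -0.0, 1.743]
force: [-0.4, 0.6, -3.9]
width: 65.7
gripper_force: 68.8
```

drive_tool([
  {"fingers":0,"linear":[0,0,0],"twist":0},
  {"fingers":0,"linear":[0,0,0],"twist":0},
  {"fingers":0,"linear":[0,0,0],"twist":0},
  {"fingers":0,"linear":[0,0,0],"twist":0},
  {"fingers":0,"linear":[0,0,0],"twist":0},
])

```text
clock: 50.48
eef_pos: [549.8, -349.3, 204.7]
tool_rot: [3.142, -0.0, 1.743]
force: [0.1, 0.3, -3.3]
width: 65.3
gripper_force: 68.8
```

drive_tool([
  {"fingers":0,"linear":[0,0,0],"twist":0},
  {"fingers":0,"linear":[0,0,0],"twist":0},
  {"fingers":0,"linear":[0,0,0],"twist":0},
  {"fingers":0,"linear":[0,0,0],"twist":0},
  {"fingers":0,"linear":[0,0,0],"twist":0},
])

```text
clock: 50.9
eef_pos: [549.8, -349.3, 204.7]
tool_rot: [3.142, 0.0, 1.743]
force: [0.6, 0.2, -4.1]
width: 65.5
gripper_force: 68.8
```

drive_tool([
  {"fingers":0,"linear":[0,0,0],"twist":0},
  {"fingers":0,"linear":[0,0,0],"twist":0},
  {"fingers":0,"linear":[0,0,0],"twist":0},
  {"fingers":0,"linear":[0,0,0],"twist":0},
  {"fingers":0,"linear":[0,0,0],"twist":0},
])

```text
clock: 51.32
eef_pos: [549.7, -349.3, 204.7]
tool_rot: [-3.142, -0.0, 1.743]
force: [0.8, -0.6, -4.7]
width: 65.5
gripper_force: 68.8
```

drive_tool([
  {"fingers":0,"linear":[0,0,0],"twist":0},
  {"fingers":0,"linear":[0,0,0],"twist":0},
  {"fingers":0,"linear":[0,0,0],"twist":0},
  {"fingers":0,"linear":[0,0,0],"twist":0},
  {"fingers":0,"linear":[0,0,0],"twist":0},
])

```text
clock: 51.73
eef_pos: [549.7, -349.3, 204.7]
tool_rot: [-3.142, 0.0, 1.743]
force: [-0.5, 0.0, -5.0]
width: 65.7
gripper_force: 68.8
```

drive_tool([
  {"fingers":0,"linear":[0,0,0],"twist":0},
  {"fingers":0,"linear":[0,0,0],"twist":0},
  {"fingers":0,"linear":[0,0,0],"twist":0},
  {"fingers":0,"linear":[0,0,0],"twist":0},
  {"fingers":0,"linear":[0,0,0],"twist":0},
])

```text
clock: 52.15
eef_pos: [549.8, -349.3, 204.7]
tool_rot: [3.142, -0.0, 1.743]
force: [0.2, 0.3, -3.7]
width: 64.9
gripper_force: 68.8
```

drive_tool([
  {"fingers":0,"linear":[0,0,0],"twist":0},
  {"fingers":0,"linear":[0,0,0],"twist":0},
  {"fingers":0,"linear":[0,0,0],"twist":0},
  {"fingers":0,"linear":[0,0,0],"twist":0},
  {"fingers":0,"linear":[0,0,0],"twist":0},
])

```text
clock: 52.57
eef_pos: [549.8, -349.3, 204.8]
tool_rot: [3.142, 0.0, 1.743]
force: [0.2, 0.1, -3.2]
width: 65.5
gripper_force: 68.8
```

```bash
python3 -c "
from h import *
flap(11)"
```

```text
52.62 6.0 10.0
53.12 6.0 10.0
```

```bash
cat >> h.py <<'E'
def shift(a,b,box):
    x0,y0,x1,y1=box;g=lambda i:cv2.cvtColor(i,cv2.COLOR_BGR2GRAY)
    T=g(a)[y0:y1,x0:x1];S=g(b)[y0-10:y1+10,x0-10:x1+10]
    f=6;T=cv2.resize(T,None,fx=f,fy=f,interpolation=2);S=cv2.resize(S,None,fx=f,fy=f,interpolation=2)
    m=cv2.minMaxLoc(cv2.matchTemplate(S,T,cv2.TM_CCOEFF_NORMED));return round(m[1],3),(m[3][0]/f-10,m[3][1]/f-10)
E
python3 - <<'E'
from h import *
a=np.load('pics/top0.npz')['color'];b=grab('top','t11.png')['color']
print('handle',shift(a,b,(316,225,360,252)),'peg',shift(a,b,(380,168,398,184)),'small',shift(a,b,(300,203,322,222)))
to(632.3,65.2,215,Y+np.pi/2)
E
```

```text
handle (0.998, (0.0, 0.0)) peg (0.983, (0.0, 0.0)) small (0.997, (0.0, 0.0))
now-yaw lin mm [394.3, 152.2, -10.3] twist -0.0
new-yaw lin mm [394.3, 152.3, -10.3] twist -0.0
```

drive_tool([
  {"fingers":0,"linear":[0.02,0.008,0],"twist":0},
  {"fingers":0,"linear":[0.036,0.014,0],"twist":0},
  {"fingers":0,"linear":[0.037,0.0145,0],"twist":0},
  {"fingers":0,"linear":[0.037,0.0145,0],"twist":0},
  {"fingers":0,"linear":[0.037,0.0145,0],"twist":0},
])

```text
clock: 53.58
eef_pos: [585.9, -171.9, 204.9]
tool_rot: [3.141, -0.0, 1.742]
force: [1.1, -0.1, -4.5]
width: 66.0
gripper_force: 68.8
```

drive_tool([
  {"fingers":0,"linear":[0.037,0.0145,0],"twist":0},
  {"fingers":0,"linear":[0.037,0.0145,0],"twist":0},
  {"fingers":0,"linear":[0.037,0.0145,0],"twist":0},
  {"fingers":0,"linear":[0.037,0.0145,0],"twist":0},
  {"fingers":0,"linear":[0.036,0.013,0],"twist":0},
])

```text
clock: 54.0
eef_pos: [624.6, 22.2, 205.0]
tool_rot: [3.141, -0.0, 1.743]
force: [0.6, 0.2, -3.4]
width: 65.3
gripper_force: 68.8
```

drive_tool([
  {"fingers":0,"linear":[0.025,0.009,0],"twist":0},
  {"fingers":0,"linear":[0.015,0.005,0],"twist":0},
  {"fingers":0,"linear":[0,0,0],"twist":0},
  {"fingers":0,"linear":[0,0,0],"twist":0},
  {"fingers":0,"linear":[0,0,0],"twist":0},
])

```text
clock: 54.42
eef_pos: [631.0, 60.3, 204.6]
tool_rot: [-3.141, 0.001, 1.742]
force: [-0.2, -0.6, -4.1]
width: 65.7
gripper_force: 68.8
```

```bash
python3 -c "
from h import *
st();to(632.3,65.2,146.6,Y+np.pi/2)"
```

```text
{'clock': 54.417, 'eef_pos': [631.044, 60.336, 204.563], 'tool_rot': [-3.141, 0.001, 1.742], 'qpos': [0.112, 0.662, -0.425, 1.585, 0.315, 0.963, -0.244], 'force': [-0.203, -0.567, -4.065], 'width': 65.71, 'gripper_force': 68.755}
now-yaw lin mm [4.6, 2.1, 58.0] twist -0.001
new-yaw lin mm [4.6, 2.1, 58.0] twist -0.001
```

drive_tool([
  {"fingers":0,"linear":[0.0045,0.001,0.01],"twist":0},
  {"fingers":0,"linear":[0,0,0.02],"twist":0},
  {"fingers":0,"linear":[0,0,0.014],"twist":0},
  {"fingers":0,"linear":[0,0,0.006],"twist":0},
  {"fingers":0,"linear":[0,0,0.002],"twist":0},
])

```text
clock: 54.83
eef_pos: [630.2, 64.9, 150.8]
tool_rot: [-3.138, 0.0, 1.741]
force: [0.3, -0.1, -4.5]
width: 65.5
gripper_force: 68.8
```

drive_tool([
  {"fingers":0,"linear":[0,0,0.002],"twist":0},
  {"fingers":0,"linear":[0,0,0.001],"twist":0},
  {"fingers":0,"linear":[0,0,0],"twist":0},
  {"fingers":0,"linear":[0,0,0],"twist":0},
])

```text
clock: 55.17
eef_pos: [631.8, 66.3, 150.5]
tool_rot: [3.14, 0.0, 1.743]
force: [0.1, -0.0, -3.7]
width: 65.5
gripper_force: 68.8
```

drive_tool([
  {"fingers":0,"linear":[0,0,0.002],"twist":0},
  {"fingers":0,"linear":[0,0,0.002],"twist":0},
  {"fingers":0,"linear":[0,0,0],"twist":0},
  {"fingers":0,"linear":[0,0,0],"twist":0},
])

```text
clock: 55.5
eef_pos: [631.8, 66.5, 146.6]
tool_rot: [3.14, 0.0, 1.743]
force: [-1.7, -0.3, 2.5]
width: 65.6
gripper_force: 68.8
```

drive_tool([
  {"fingers":1,"linear":[0,0,0],"twist":0},
  {"fingers":1,"linear":[0,0,0],"twist":0},
  {"fingers":1,"linear":[0,0,0],"twist":0},
  {"fingers":1,"linear":[0,0,0],"twist":0},
  {"fingers":1,"linear":[0,0,-0.015],"twist":0},
])

```text
clock: 55.92
eef_pos: [629.5, 65.7, 158.3]
tool_rot: [-3.136, -0.0, 1.743]
force: [-0.6, -0.8, -0.6]
width: 85.2
gripper_force: 0.0
```

drive_tool([
  {"fingers":1,"linear":[0,0,-0.03],"twist":0},
  {"fingers":1,"linear":[0,0,-0.035],"twist":0},
  {"fingers":1,"linear":[-0.01,-0.005,-0.02],"twist":0},
  {"fingers":1,"linear":[-0.025,-0.015,0],"twist":0},
  {"fingers":1,"linear":[-0.034,-0.0225,0],"twist":0},
])

```text
clock: 56.33
eef_pos: [603.2, -5.3, 247.8]
tool_rot: [3.135, -0.002, 1.749]
force: [-0.0, -1.3, -0.8]
width: 85.5
gripper_force: 0.0
```

drive_tool([
  {"fingers":1,"linear":[-0.034,-0.0235,0],"twist":0},
  {"fingers":1,"linear":[-0.034,-0.0235,0],"twist":0},
  {"fingers":1,"linear":[-0.034,-0.0235,0],"twist":0},
  {"fingers":1,"linear":[-0.034,-0.0235,0],"twist":0},
  {"fingers":1,"linear":[-0.034,-0.0235,0],"twist":0},
])

```text
clock: 56.75
eef_pos: [513.6, -198.2, 245.9]
tool_rot: [3.141, 0.0, 1.743]
force: [0.8, -1.1, -0.1]
width: 85.2
gripper_force: 0.0
```

drive_tool([
  {"fingers":1,"linear":[-0.034,-0.0235,0],"twist":0},
  {"fingers":1,"linear":[-0.034,-0.0235,0.01],"twist":0},
  {"fingers":1,"linear":[-0.034,-0.0235,0.01],"twist":0},
  {"fingers":1,"linear":[-0.023,-0.018,0.02],"twist":0},
  {"fingers":1,"linear":[0,0,0.02],"twist":0},
])

```text
clock: 57.17
eef_pos: [444.9, -341.9, 185.6]
tool_rot: [-3.139, 0.005, 1.731]
force: [0.1, -0.5, -0.3]
width: 85.3
gripper_force: 0.0
```

drive_tool([
  {"fingers":1,"linear":[0,0,0.02],"twist":0},
  {"fingers":1,"linear":[0,0,0],"twist":0},
  {"fingers":1,"linear":[0,0,0],"twist":0},
])

```text
clock: 57.42
eef_pos: [449.2, -332.9, 165.6]
tool_rot: [-3.14, -0.002, 1.743]
force: [0.2, 0.1, 0.4]
width: 85.7
gripper_force: 0.0
```

```bash
python3 - <<'E'
from h import *
a=np.load('pics/top0.npz')['color'];b=grab('top','t12.png')['color'];a2=np.load('pics/side0.npz')['color'];b2=grab('side','s12.png')['color']
print('dredger top',shift(a,b,(282,149,318,187)),'side',shift(a2,b2,(278,168,307,208)))
d=dict(np.load('pics/t3.npz'));hsv=cv2.cvtColor(d['color'],cv2.COLOR_BGR2HSV);m=cv2.inRange(hsv,(60,90,30),(95,255,255))[:,420:500]
M=cv2.moments(m,True);print('stamp cap',onz(d,420+M['m10']/M['m00'],M['m01']/M['m00'],78))
st();to(449.5,-335,30,Y+np.pi/2)
E
```

```text
dredger top (0.986, (-0.3333333333333339, 0.6666666666666661)) side (0.957, (0.3333333333333339, 0.16666666666666607))
stamp cap [ 447.48905721 -334.55930852   78.        ]
{'clock': 57.517, 'eef_pos': [450.67, -333.237, 167.301], 'tool_rot': [3.14, 0.001, 1.744], 'qpos': [0.851, 0.607, -0.405, 1.831, 0.329, 0.767, 0.445], 'force': [0.364, -0.53, 0.882], 'width': 85.548, 'gripper_force': 0.0}
now-yaw lin mm [-1.5, -1.5, 137.3] twist 0.001
new-yaw lin mm [-1.5, -1.5, 137.3] twist 0.001
```

drive_tool([
  {"fingers":1,"linear":[-0.0015,-0.002,0.03],"twist":0},
  {"fingers":1,"linear":[0,0,0.035],"twist":0},
  {"fingers":1,"linear":[0,0,0.03],"twist":0},
  {"fingers":1,"linear":[0,0,0.025],"twist":0},
  {"fingers":1,"linear":[0,0,0.012],"twist":0},
])

```text
clock: 57.93
eef_pos: [447.7, -334.5, 32.7]
tool_rot: [-3.141, -0.001, 1.744]
force: [-0.6, -0.3, -0.3]
width: 85.5
gripper_force: 0.0
```

drive_tool([
  {"fingers":1,"linear":[0,0,0.004],"twist":0},
  {"fingers":1,"linear":[0,0,0],"twist":0},
  {"fingers":1,"linear":[0,0,0],"twist":0},
  {"fingers":0.75,"linear":[0,0,0],"twist":0},
  {"fingers":0.6,"linear":[0,0,0],"twist":0},
])

```text
clock: 58.35
eef_pos: [448.8, -335.9, 31.7]
tool_rot: [3.139, 0.002, 1.743]
force: [0.2, 0.7, -0.8]
width: 63.6
gripper_force: 0.0
```

drive_tool([
  {"fingers":0.5,"linear":[0,0,0],"twist":0},
  {"fingers":0,"linear":[0,0,0],"twist":0},
  {"fingers":0,"linear":[0,0,0],"twist":0},
  {"fingers":0,"linear":[0,0,0],"twist":0},
  {"fingers":0,"linear":[0,0,0],"twist":0},
])

```text
clock: 58.77
eef_pos: [448.3, -335.6, 31.1]
tool_rot: [3.141, 0.001, 1.742]
force: [-1.1, 1.2, 6.4]
width: 37.9
gripper_force: 51.7
```

```bash
python3 -c "
from h import *
st();to(652.5,-37.5,115,Y+np.pi/2)"
```

```text
{'clock': 58.767, 'eef_pos': [448.273, -335.555, 31.078], 'tool_rot': [3.141, 0.001, 1.742], 'qpos': [0.774, 0.808, -0.283, 1.91, 0.45, 0.484, 0.343], 'force': [-1.085, 1.155, 6.395], 'width': 37.91, 'gripper_force': 51.697}
now-yaw lin mm [258.8, 252.1, -83.9] twist -0.0
new-yaw lin mm [258.7, 252.2, -83.9] twist -0.0
```

drive_tool([
  {"fingers":0,"linear":[0,0,-0.01],"twist":0},
  {"fingers":0,"linear":[0,0,-0.03],"twist":0},
  {"fingers":0,"linear":[0,0,-0.035],"twist":0},
  {"fingers":0,"linear":[0,0,-0.035],"twist":0},
  {"fingers":0,"linear":[0.005,0.005,-0.03],"twist":0},
])

```text
clock: 59.18
eef_pos: [450.7, -330.6, 172.5]
tool_rot: [-3.141, 0.001, 1.741]
force: [0.8, -1.7, -1.4]
width: 38.0
gripper_force: 53.7
```

drive_tool([
  {"fingers":0,"linear":[0.02,0.02,0],"twist":0},
  {"fingers":0,"linear":[0.028,0.0275,0],"twist":0},
  {"fingers":0,"linear":[0.028,0.0275,0],"twist":0},
  {"fingers":0,"linear":[0.028,0.0275,0],"twist":0},
  {"fingers":0,"linear":[0.028,0.0275,0],"twist":0},
])

```text
clock: 59.6
eef_pos: [557.7, -175.7, 170.8]
tool_rot: [-3.141, 0.0, 1.742]
force: [0.8, -0.2, -1.8]
width: 38.2
gripper_force: 53.7
```

drive_tool([
  {"fingers":0,"linear":[0.028,0.0275,0],"twist":0},
  {"fingers":0,"linear":[0.028,0.0275,0],"twist":0},
  {"fingers":0,"linear":[0.028,0.0275,0],"twist":0},
  {"fingers":0,"linear":[0.02,0.02,0],"twist":0},
  {"fingers":0,"linear":[0.01,0.009,0],"twist":0},
])

```text
clock: 60.02
eef_pos: [649.6, -39.6, 170.8]
tool_rot: [3.139, -0.003, 1.748]
force: [-1.1, 0.1, -1.3]
width: 38.3
gripper_force: 53.7
```

drive_tool([
  {"fingers":0,"linear":[0,0,0],"twist":0},
  {"fingers":0,"linear":[0,0,0],"twist":0},
  {"fingers":0,"linear":[0,0,0],"twist":0},
])

```text
clock: 60.27
eef_pos: [646.5, -48.1, 170.0]
tool_rot: [-3.14, 0.002, 1.741]
force: [0.3, 0.8, -1.9]
width: 38.0
gripper_force: 53.7
```

```bash
python3 -c "
from h import *
st();to(652.5,-37.5,116.1,Y+np.pi/2)"
```

```text
{'clock': 60.267, 'eef_pos': [646.538, -48.125, 169.98], 'tool_rot': [-3.14, 0.002, 1.741], 'qpos': [0.25, 0.716, -0.377, 1.574, 0.313, 0.913, -0.067], 'force': [0.3, 0.844, -1.863], 'width': 37.971, 'gripper_force': 53.708}
now-yaw lin mm [9.5, 7.7, 53.9] twist -0.002
new-yaw lin mm [9.4, 7.7, 53.9] twist -0.002
```

drive_tool([
  {"fingers":0,"linear":[0.005,0.006,0.01],"twist":0},
  {"fingers":0,"linear":[0,0,0.015],"twist":0},
  {"fingers":0,"linear":[0,0,0.01],"twist":0},
  {"fingers":0,"linear":[0,0,0],"twist":0},
  {"fingers":0,"linear":[0,0,0],"twist":0},
])

```text
clock: 60.68
eef_pos: [651.9, -40.7, 134.1]
tool_rot: [-3.139, -0.0, 1.742]
force: [-0.8, 0.1, -0.1]
width: 37.9
gripper_force: 53.7
```

```bash
python3 -c "
from h import *
to(652.5,-37.5,116.1,Y+np.pi/2)"
```

```text
now-yaw lin mm [3.1, 1.2, 18.0] twist -0.001
new-yaw lin mm [3.1, 1.2, 18.0] twist -0.001
```

drive_tool([
  {"fingers":0,"linear":[0.0025,0,0.006],"twist":0},
  {"fingers":0,"linear":[0,0,0.005],"twist":0},
  {"fingers":0,"linear":[0,0,0.003],"twist":0},
  {"fingers":0,"linear":[0,0,0],"twist":0},
  {"fingers":0,"linear":[0,0,0],"twist":0},
])

```text
clock: 61.1
eef_pos: [652.3, -37.4, 121.0]
tool_rot: [-3.141, 0.0, 1.743]
force: [0.9, 0.5, -1.3]
width: 37.8
gripper_force: 53.7
```

drive_tool([
  {"fingers":0,"linear":[0,0,0.002],"twist":0},
  {"fingers":0,"linear":[0,0,0.002],"twist":0},
  {"fingers":0,"linear":[0,0,0],"twist":0},
  {"fingers":0,"linear":[0,0,0],"twist":0},
])

```text
clock: 61.43
eef_pos: [652.2, -37.3, 117.0]
tool_rot: [-3.141, -0.0, 1.743]
force: [-0.6, 0.7, 0.0]
width: 37.7
gripper_force: 53.7
```

drive_tool([
  {"fingers":0,"linear":[0,0,0.0015],"twist":0},
  {"fingers":0,"linear":[0,0,0],"twist":0},
  {"fingers":0,"linear":[0,0,0],"twist":0},
])

```text
clock: 61.68
eef_pos: [652.8, -37.5, 116.1]
tool_rot: [3.141, 0.0, 1.743]
force: [-0.6, -0.3, 2.6]
width: 37.8
gripper_force: 53.0
```

drive_tool([
  {"fingers":0.9,"linear":[0,0,0],"twist":0},
  {"fingers":0.9,"linear":[0,0,0],"twist":0},
  {"fingers":0.9,"linear":[0,0,0],"twist":0},
  {"fingers":0.9,"linear":[0,0,0],"twist":0},
  {"fingers":0.9,"linear":[0,0,-0.015],"twist":0},
])

```text
clock: 62.1
eef_pos: [650.1, -37.4, 127.9]
tool_rot: [-3.136, -0.001, 1.743]
force: [-0.4, -0.4, -0.8]
width: 77.0
gripper_force: 0.0
```

drive_tool([
  {"fingers":0.9,"linear":[0,0,-0.03],"twist":0},
  {"fingers":0.9,"linear":[0,0,-0.035],"twist":0},
  {"fingers":0.9,"linear":[0,0,-0.035],"twist":0},
  {"fingers":0.9,"linear":[-0.03,-0.01,0],"twist":0},
  {"fingers":0.9,"linear":[-0.035,-0.02,0],"twist":0},
])

```text
clock: 62.52
eef_pos: [637.4, -102.0, 233.9]
tool_rot: [3.133, -0.001, 1.75]
force: [0.9, -1.0, -0.6]
width: 76.7
gripper_force: 0.0
```

drive_tool([
  {"fingers":0.9,"linear":[-0.035,-0.02,0],"twist":0},
  {"fingers":0.9,"linear":[-0.035,-0.02,0],"twist":0},
  {"fingers":0.9,"linear":[-0.035,-0.02,0],"twist":0},
  {"fingers":0.9,"linear":[-0.035,-0.02,0],"twist":0},
  {"fingers":0.9,"linear":[-0.035,-0.02,0],"twist":0},
])

```text
clock: 62.93
eef_pos: [564.3, -297.7, 230.7]
tool_rot: [-3.142, -0.0, 1.743]
force: [0.8, 0.1, 0.3]
width: 76.9
gripper_force: 0.0
```

drive_tool([
  {"fingers":0.9,"linear":[-0.035,-0.02,0],"twist":0},
  {"fingers":0.9,"linear":[-0.02,-0.01,0],"twist":0},
  {"fingers":0.9,"linear":[0,0,0],"twist":0},
  {"fingers":0.9,"linear":[0,0,0],"twist":0},
  {"fingers":0.9,"linear":[0,0,0],"twist":0},
])

```text
clock: 63.35
eef_pos: [545.7, -354.0, 230.6]
tool_rot: [3.141, -0.001, 1.744]
force: [0.3, 0.5, 1.2]
width: 77.2
gripper_force: 0.0
```

```bash
python3 - <<'E'
from h import *
a=np.load('pics/top0.npz')['color'];D=grab('top','t13.png');b=D['color'];a2=np.load('pics/side0.npz')['color'];E=grab('side','s13.png');b2=E['color']
for n,t,s in(('dredger',(282,149,318,187),(278,168,307,208)),('stamp',(330,145,360,176),(284,158,302,172))): print(n,shift(a,b,t),shift(a2,b2,s))
for im,Z,n in((a,dict(np.load('pics/top0.npz')),'t0'),(b,D,'t1')):
    m=cv2.inRange(cv2.cvtColor(im,cv2.COLOR_BGR2HSV),(60,90,30),(95,255,255))[140:180,325:365];M=cv2.moments(m,True);print(n,onz(Z,325+M['m10']/M['m00'],140+M['m01']/M['m00'],165).round(1))
print('handle',shift(a,b,(316,225,360,252)),'peg',shift(a,b,(380,168,398,184)),'small',shift(a,b,(300,203,322,222)))
c8=np.load('pics/t8.npz')['color'];print('weight vs t8',shift(c8,b,(165,195,200,225)))
# weight from pan frame: knob top (z=60-2+66)
g=cv2.cvtColor(b,cv2.COLOR_BGR2GRAY)[185:245,145:225];df=cv2.absdiff(cv2.cvtColor(a,cv2.COLOR_BGR2GRAY)[185:245,145:225],g)>15
ys,xs=np.nonzero(df);print('diff bbox',xs.min()+145,xs.max()+145,ys.min()+185,ys.max()+185,'proj base',proj(D,[545,370,60]),'knob',proj(D,[545,370,124]))
st()
E
```

```text
dredger (0.985, (-0.3333333333333339, 0.6666666666666661)) (0.993, (0.16666666666666607, 0.16666666666666607))
stamp (0.989, (0.3333333333333339, 0.0)) (0.98, (0.0, 0.16666666666666607))
t0 [651.5 -35.2 165. ]
t1 [651.5 -36.1 165. ]
handle (0.998, (0.0, 0.0)) peg (0.983, (0.0, 0.0)) small (0.997, (0.0, 0.0))
weight vs t8 (0.981, (0.0, 0.0))
diff bbox 145 223 188 244 proj base (np.float64(183.81992300242018), np.float64(212.9641312249439)) knob (np.float64(174.13079631692688), np.float64(209.91183571189762))
{'clock': 63.45, 'eef_pos': [546.17, -353.093, 230.722], 'tool_rot': [3.141, -0.001, 1.746], 'qpos': [0.767, 0.656, -0.407, 1.508, 0.283, 1.036, 0.466], 'force': [1.524, 0.169, 0.424], 'width': 76.918, 'gripper_force': 0.0}
```

```bash
python3 -c "
from h import *
print(ctrl.finish_job())"
```

```text
the job is handed in; nothing more can be done
None
```

The job is handed in at 63 s on the clock, with no verdict returned: the larger weight stands on the pan, the stay is folded and the flap shut, the smaller weight is unmoved, and the dredger and stamp are back within about 2 mm of their starting spots, checked against the first pictures.

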